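# Put the dissecting needle away in the UV box and fold its lid stay

## Robot

A 7-joint arm with a two-finger parallel gripper is mounted at the origin on the work surface. World frame = base frame: x ahead of the robot, y to its left, z up, the work surface at z = 0. Lengths are in m, angles in rad, forces in N, time in s.
With the tool pointing down it reaches from about 0.35 to 0.775 m from the base axis. Payload 3.1 kg.
Tool frame: the origin (TCP) lies at the very end of the fingers, on their centre line; the grasp point (between the pads) lies manip.grasp_offset behind it (manip.grasp_offset is the distance from the TCP to the grasp point, in m); z points along the fingers, x is the direction in which the jaws open and shut, and the axes are right-handed (so a half turn about z gives the same grasp; the last joint's range is limited). The gripper opens to 85 mm and grips with 20 to 120 N. Pads are 22 mm wide; open, the fingers measure 114 mm over their backs; the gripper's body (76 mm by 85 mm) begins 54 mm behind the grasp point. The pads swing forward as they close: fully open they stand 13 mm farther back than shut.
Start: joints at [-1.313, 0.311, 0.014, 1.512, -0.004, 1.319, -0.027], TCP at [0.162, 0.525, 0.201] pointing down, gripper open.
Joint ranges: [-2.7, 2.7], [-0.3, 1.91], [-1.27, 1.3], [0.12, 2.57], [-1.44, 4.58], [0.2, 2.03], [-3.05, 3.05]. Speed limits (rad/s): [2.79, 2.79, 3.14, 3.14, 3.14, 3.14, 3.14].

## Interface

Orientations are given as a unit quaternion [w, x, y, z].
In Python, from workcell import manip, vision, ticket gives the robot as it stands. The module is installed in compiled form; this text tells all that it offers.
- The arm moves only by the tool apply_moves, never from a script. Its argument "moves" is text: rows parted by semicolons, each of 7 numbers parted by spaces: the shift along the tool's x, y, z as a fraction of full scale, then the turn, a rotation vector about the tool's x, y, z as a fraction of full scale, then the closure, from -1 (fully open) to 1 (shut). In form: tx ty tz rx ry rz claw; .... A call has 1 to 12 rows; each row shifts and turns the commanded pose from where the row before left it, along the tool's axes as they then stand; what a row does not reach is not made up. Full scale, the value 1, is 0.15 m for a shift and 90 degrees for a turn. A row lasts 1/10 s, in which the tool goes at most 50 mm and 8.59 degrees, less where a joint would pass 70% of its speed; a pose out of reach is approached as far as the arm can. A call with a number of a shift or a turn outside -1 to 1 is refused whole. A call with a gripper value outside its range is refused whole. The fingers move at their own pace and stop on an object; "grip_force" is the grip in N (left out, the last holds). Time passes only in rows, so rows that do not move let the fingers close. It gives the time, the measured TCP pose, the force and the opening at its end, in the units of the state.
- manip.sense(): the state, without advancing time (a new reading comes with each control period).
- vision.get_image(name): name is "scene" or "top"; returns (picture, depth): 384x512x3 uint8, red, green, blue; 384x512 float32, m along the optical axis (not along the pixel's ray), 0 where there is no reading.
- vision.camera_info(name): a dict with "vfov" (degrees; the focal length in pixels is half the picture's height over the tangent of half this angle, whatever the lens; pixels are square), "cx", "cy" (the principal point, pixels), "position" and "rotation" of the camera in the world. Camera axes: x right, y down, z forward; pixel columns grow to the right and rows downward; lengths in m; the calibration is good to about 2 mm. A picture is of the moment at which its call begins. camera_info takes no time and is no camera call.
- ticket.finish_job(): hands the job in, once; it reports no verdict.
The state is a dict: "time": time; "joint_positions": joint angles; "joint_velocities": joint speeds; "joint_efforts": joint torques, N m; "ee_pos": TCP position; "tcp_rot": TCP orientation; "ft_force": force on the tool from outside, world axes, zero at the start; "ft_torque": the same for the moment, N m; "opening": finger opening in m.
Only numpy, scipy, OpenCV 4.12 (cv2) and the standard library are available. Lean on these libraries where they do the work, as an engineer would, in place of code of your own. Each camera call takes 0.05 s, during which the arm holds its last target.

## Task

Put the blue-handled dissecting needle away in the UV instrument box: raise the lid until the folding stay on its side snaps past straight and holds the lid up by itself, then stand the needle in the steel cup inside, handle up, and let go of it. To close, draw the stay's knee by its red knob back through straight, which lifts the lid a touch, and fold it, bringing the lid down under control, not letting it drop, until it is fully shut with the needle still standing in the cup. Leave the bottle, the beaker and the slide box where they are.

Things in the scene. Friction and masses are not known exactly. Their poses are not given: they have to be found in the camera images.
- uv_box: Fixed cream box, 200 deep (x) x 270 wide (y) x 125 high, walls and floor 6 thick, open-topped under its lid; the steel cup stands inside. Origin: centre of its underside. Own x points from front to rear (the front with the control panel faces -x, the robot), z up; turned up to 12 degrees. A lamp tube runs along the inside of the rear wall.
- lid (a joint): Lid angle in rad about the hinge on the box's rear top edge: 0 shut, grows as it opens; 1.22 is as far as the stay lets it rise, 1.21 resting on the locked stay. Lid 195 deep, 270 wide, 26 high, cream frame and smoked clear panel, about 0.7 kg (3 N at the tab); lightly damped: it falls if let go below the lock.
- lid_hinge (a point): Point on the lid's hinge axis at mid width, 127 above the bench, 95 behind the box's origin. The axis runs along the box's y.
- lid_tab (a point): Grip point in the grey pull tab on the middle of the lid's front: 20 wide (box y), 42 long (forward), 12 thick. The point is 27 out from the lid's front face, mid thickness; lid shut: 222 in front of the hinge axis (box -x) and 11 above it. It turns with the lid about the hinge; gripped across its width it can pivot between the fingers.
- stay_knee (a joint): Knee angle of the stay in rad: 0 folded (lid shut), 2.42 straight (lid at its highest), 2.63 at its stop past straight, where the lid's weight locks it. A light spring and gravity draw it past straight once the lid has been raised to its highest and let down a little. To unlock, move the knee through straight towards the box's front; pushing the lid down cannot fold it.
- stay_foot (a point): Pivot of the folding stay's lower link on the outside of the box's right (-y) wall, 140 from the box's mid plane, 87 above the bench, level with the box's origin along x. The stay is two flat steel links of 89 each (foot to knee, knee to lid). Knee and knob move on a circle of 89 radius about this pivot's axis (box y).
- stay_knob (a point): Red knee knob: a freely turning roller, 17 diameter, 42 long, 24 flange at its outer end, sticking out along the box's -y; the point is mid-roller, 32.5 outside the foot and 37 from the lid's edge. From the foot: lid shut 86 forward, 20 down; locked about 39 back, 80 up. Lean the tool outwards about 30 degrees (body away from the box) to clear the lid beside it as it comes down.
- cup_mouth (a point): Centre of the mouth of the fixed upright steel cup inside the box: inner diameter 34, wall 2, mouth 70 above its foot (78 above the bench). It stands in the front half of the box, its place along the box's width varies.
- cup_floor (a point): Centre of the cup's inner floor, 66 below its mouth.
- needle_mid (a point): Dissecting needle: point half-way along its 118 length, on its axis; own z points to the handle's end. Round blue handle 11 diameter, 80 long; steel shank 5 diameter; 30 g. It starts tip down in the slanted well of the rest, leaning about 33 degrees from vertical with its handle towards the robot; the well holds its lower 50.
- needle_tip (a point): The steel tip of the dissecting needle, on its axis, 59 from needle_mid.
- rest: Fixed bench rest: aluminium disc of 80 diameter, 12 high, with a slanted white tube (21 outer diameter, 54 long, tilted 25 degrees towards the rest's -x, mouth 66 above the bench). Origin: centre of the disc's underside.
- amber_bottle: Loose amber bottle, 56 diameter, 125 high; origin at the centre of its underside. Leave alone.
- beaker: Loose glass beaker, 70 diameter, 85 high; origin at the centre of its underside. Leave alone.
- slide_box: Loose flat blue slide box, 85 x 160 x 32 high; origin at the centre of its underside. Leave alone.

How it is judged:
On the way, in this order (a step that is already met when the one before it is completed fails the run):
1. the lid is up and let go of, held by the stay locked past straight (value of joint lid above 1.17 rad and value of joint stay_knee above 2.53 rad and contact force between the fingers and uv_box below 0.3 N), for 0.2 s.
2. the needle stands in the cup, tip down, let go of, with the lid still held up (horizontal distance between needle_tip and cup_floor below 0.018 m and z of needle_tip in the frame of cup_floor between -0.006 and 0.012 m and angle between needle_mid's own z axis and vertical below 0.45 rad and contact force between the fingers and needle below 0.1 N and value of joint lid above 1.15 rad), for 0.2 s.
At the end, for the whole second after the job is handed in: The lid is fully shut (within 0.03 rad) with the stay folded, and the needle rests in the cup, tip within 12 mm of the cup's floor and inside it, handle up, leaning less than 0.45 rad; nothing is held (value of joint lid below 0.03 rad and value of joint stay_knee below 0.15 rad and horizontal distance between needle_tip and cup_floor below 0.018 m and z of needle_tip in the frame of cup_floor between -0.006 and 0.012 m and angle between needle_mid's own z axis and vertical below 0.45 rad and linear speed of needle below 0.05 m/s); the robot touches nothing.
It fails at once if the lid drops: it closes faster than 2.5 rad/s (velocity of joint lid below -2.5 rad/s).
It fails at once if the amber bottle is moved more than 30 mm (distance of amber_bottle from where it was at the start of the episode above 0.03 m).
It fails at once if the beaker is moved more than 30 mm (distance of beaker from where it was at the start of the episode above 0.03 m).
It fails at once if the slide box is moved more than 30 mm (distance of slide_box from where it was at the start of the episode above 0.03 m).
It also fails if it takes over 72 s, if anything falls off the work surface, if the arm or the gripper's body presses on something with over 40 N, if the wrist force passes 120 N, or if a joint passes its speed limit or range.

## Working session

There is one attempt and no reset: what is moved stays moved. The work goes in short steps, Python scripts to look and compute and a tool call to move; the robot and the scene stay as the last step left them, time stands still between calls to the robot, and variables do not carry over. Pictures are saved under pics/ and viewed, and the job is handed in when it is done.

Besides the shell and the picture viewer there is one more tool, called after "Request:" as name(argument=value, ...), one argument or row to a line, values as JSON. apply_moves: Moves the arm, as the interface text tells. Its arguments: {"type":"object","properties":{"moves":{"type":"string"},"grip_force":{"type":"number"}},"required":["moves"]}

```bash
mkdir -p pics; cat > h.py <<'E'
import numpy as np, cv2
from workcell import manip, vision, ticket
from scipy.spatial.transform import Rotation as R
def cam(n):
    c=vision.camera_info(n); f=192/np.tan(np.radians(c['vfov'])/2)
    r=np.array(c['rotation'],float)
    if r.size==4: r=R.from_quat(r.ravel()[[1,2,3,0]]).as_matrix()
    return f,c['cx'],c['cy'],np.array(c['position']),r.reshape(3,3)
def ray(n,u,v):
    f,cx,cy,p,r=cam(n); return p, r@np.array([(u-cx)/f,(v-cy)/f,1.])
def onplane(n,u,v,z):
    p,d=ray(n,u,v); return p+d*(z-p[2])/d[2]
def px(n,X):
    f,cx,cy,p,r=cam(n); q=r.T@(np.array(X)-p); return np.array([cx+f*q[0]/q[2],cy+f*q[1]/q[2]])
def cloud(n,dep):
    f,cx,cy,p,r=cam(n); v,u=np.mgrid[:384,:512]
    P=np.stack([(u-cx)/f*dep,(v-cy)/f*dep,dep],-1)@r.T+p; P[dep==0]=np.nan; return P
def snap(n,tag):
    im,d=vision.get_image(n); cv2.imwrite(f'pics/{tag}.png',im[:,:,::-1]); np.savez(f'pics/{tag}.npz',im=im,d=d); return im,d
def load(tag):
    z=np.load(f'pics/{tag}.npz'); return z['im'],z['d']
def tri(a,ua,b,ub):
    p,d=ray(a,*ua); q,e=ray(b,*ub); d/=np.linalg.norm(d); e/=np.linalg.norm(e)
    s=np.linalg.lstsq(np.stack([d,-e],1),q-p,rcond=None)[0]
    A=p+s[0]*d;B=q+s[1]*e; return (A+B)/2,np.linalg.norm(A-B)
def Rt():
    s=manip.sense(); q=np.array(s['tcp_rot']); return np.array(s['ee_pos']),R.from_quat(q[[1,2,3,0]])
def st():
    s=manip.sense(); 
    for k in s: print(k,np.round(s[k],4))
E
python3 - <<'E'
from h import *
st(); print(manip.grasp_offset)
for n in('scene','top'): print(vision.camera_info(n)); snap(n,n+'0')
E
```

```text
time 0.0
joint_positions [-1.3127  0.3117  0.014   1.5131 -0.0044  1.3192 -0.0272]
joint_velocities [-0.0008 -0.0004 -0.0006 -0.0006 -0.0002 -0.0007  0.0001]
joint_efforts [-3.00000e-04 -3.79910e+01  1.45900e-01 -2.30593e+01  1.21000e-02
  1.35000e-02  0.00000e+00]
ee_pos [0.1622 0.5247 0.1995]
tcp_rot [ 7.000e-04  8.048e-01  5.936e-01 -9.000e-04]
ft_force [-0.4549 -0.5893  0.1231]
ft_torque [-0.0564 -0.0178 -0.0216]
opening 0.0854
0.0187
{'vfov': 46.80544998376375, 'cx': 249.82532036761765, 'cy': 191.54936044969583, 'position': array([1.12358813, 0.75137295, 0.8578798 ]), 'rotation': array([-0.140915  ,  0.2786962 ,  0.85645153, -0.41105008])}
{'vfov': 57.10128927057894, 'cx': 251.4083717970194, 'cy': 193.13026791527548, 'position': array([ 0.33151926, -0.01510943,  1.17938185]), 'rotation': array([ 0.07836298, -0.6693556 ,  0.73448291, -0.07973191])}
```

View pics/scene0.png

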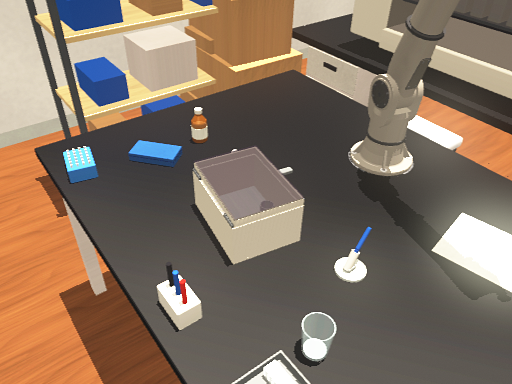

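View pics/top0.png

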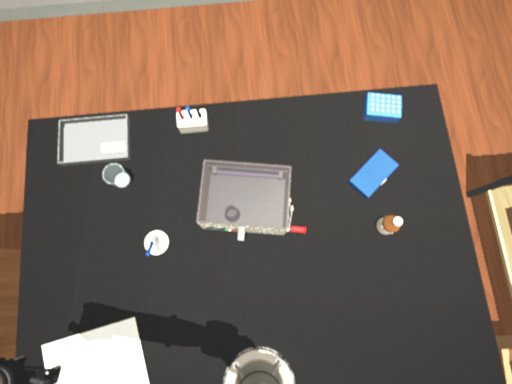

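```bash
python3 - <<'E'
from h import *
im,d=load('top0'); a=cv2.resize(im[140:280,130:320],None,fx=4,fy=4,interpolation=cv2.INTER_CUBIC)
cv2.imwrite('pics/topz.png',a[:,:,::-1])
im,d=load('scene0'); a=cv2.resize(im[130:290,180:390],None,fx=3.6,fy=3.6,interpolation=cv2.INTER_CUBIC)
cv2.imwrite('pics/scenez.png',a[:,:,::-1])
for t in ('top','scene'):
    im,d=load(t+'0'); P=cloud(t,d); h=cv2.cvtColor(im,cv2.COLOR_RGB2HSV)
    red=((h[...,0]<6)|(h[...,0]>174))&(h[...,1]>180)&(h[...,2]>90)
    blue=(h[...,0]>105)&(h[...,0]<125)&(h[...,1]>150)&(h[...,2]>70)
    for nm,m in(('red',red),('blue',blue)):
        n,l,s,c=cv2.connectedComponentsWithStats(m.astype(np.uint8))
        for i in range(1,n):
            if s[i,4]>8:
                print(t,nm,s[i],c[i].round(1),np.nanmedian(P[l==i],0).round(3))
    print(t,[P[v,u].round(3) for u,v in ([(241,236),(232,213),(155,243),(250,190)] if t=='top' else [(285,171),(265,206),(350,270)])])
E
```

```text
top blue [366  99   1  15  15] [366. 106.] [ 0.863 -0.457  0.04 ]
top blue [374 116   8   2   9] [377.9 116.1] [ 0.822 -0.492  0.043]
top blue [350 180  18  17  26] [357.7 187.8] [ 0.581 -0.383  0.03 ]
top blue [146 249   4   7  17] [147.4 252.5] [0.423 0.296 0.12 ]
top [array([0.442, 0.014, 0.144]), array([0.511, 0.035, 0.151]), array([0.454, 0.289, 0.059]), array([ 0.575, -0.025,  0.153])]
scene red [179 279   8  25 110] [183.1 290.5] [0.87  0.184 0.104]
scene blue [  56    0   67   31 1635] [88.8 12.6] [ 0.488 -1.313  0.239]
scene blue [191   0  21   6  91] [202.8   2. ] [-0.11  -1.316  0.192]
scene blue [  75   57   54   49 1793] [101.8  80.7] [ 0.471 -1.34  -0.094]
scene blue [142  96  43  19 367] [161.2 104.3] [ 0.123 -1.474 -0.38 ]
scene blue [129 146  53  21 357] [154.6 158.8] [ 0.647 -0.415  0.02 ]
scene blue [ 68 165  30  18 233] [ 81.7 173.5] [ 0.874 -0.463  0.03 ]
scene blue [355 227  17  25 113] [362.4 238.9] [0.436 0.297 0.099]
scene blue [172 272   9  23  97] [176.3 283.1] [0.871 0.154 0.101]
scene [array([0.452, 0.018, 0.145]), array([0.595, 0.111, 0.154]), array([0.476, 0.309, 0.024])]
```

View pics/topz.png

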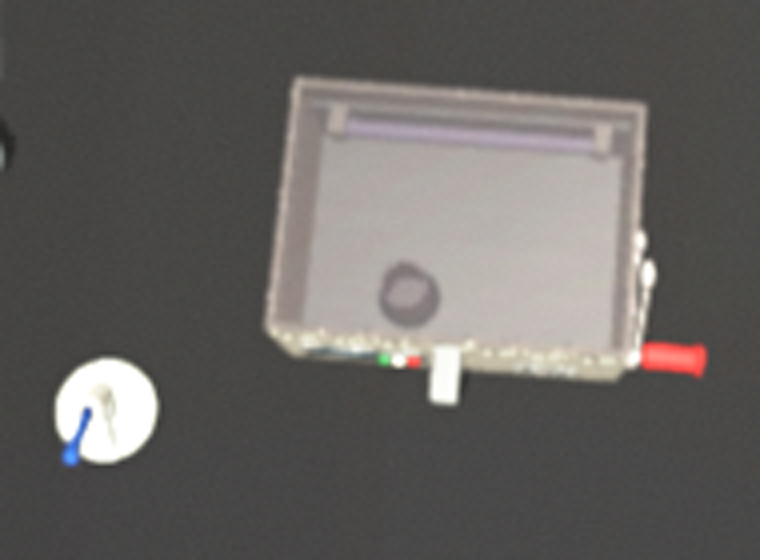

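View pics/scenez.png

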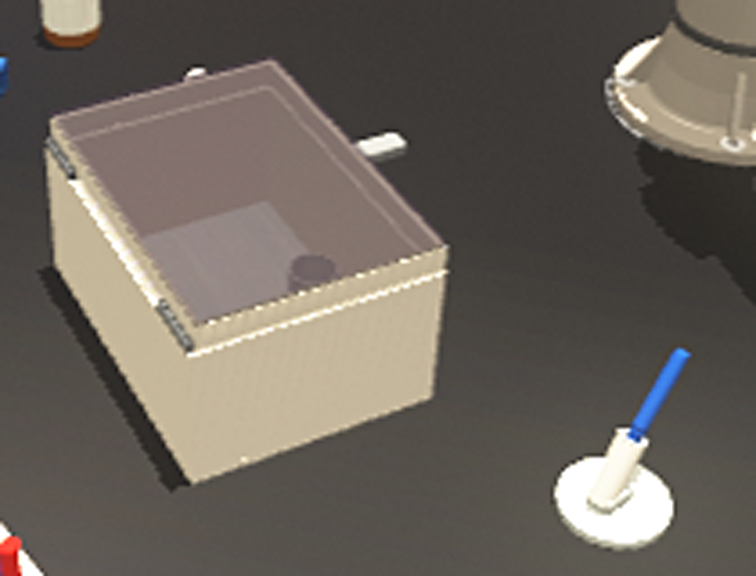

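```bash
python3 - <<'E'
from h import *
T=lambda u,v:(130+(u+.5)/4-.5,140+(v+.5)/4-.5)
S=lambda u,v:(180+(u+.5)/3.6-.5,130+(v+.5)/3.6-.5)
C={'rl':((296,80),(202,326)),'rr':((645,103),(52,122)),'fl':((268,328),(446,247)),'fr':((632,358),(273,62))}
O={}
for k,(a,b) in C.items():
    X,e=tri('top',T(*a),'scene',S(*b)); p=onplane('top',*T(*a),.153); q=onplane('scene',*S(*b),.153); print(k,X.round(4),round(e,4),p.round(4),q.round(4)); O[k]=(p+q)/2
print('w',np.linalg.norm(O['rl']-O['rr']),np.linalg.norm(O['fl']-O['fr']),'d',np.linalg.norm(O['rl']-O['fl']),np.linalg.norm(O['rr']-O['fr']))
ydir=(O['rl']-O['rr']+O['fl']-O['fr'])[:2]; print('yaw',np.degrees(np.arctan2(-ydir[0],ydir[1])))
xd=(O['rl']-O['fl']+O['rr']-O['fr'])[:2]; print('yaw',np.degrees(np.arctan2(xd[1],xd[0])))
print('center',sum(O.values())/4)
for t in('tabtip',):
    print(onplane('top',*T(444,404),.138),onplane('top',*T(444,348),.138),onplane('scene',*S(402,142),.144))
print('cup',onplane('top',*T(408,287),.078),onplane('scene',*S(312,268),.078), tri('top',T(408,287),'scene',S(312,268)))
print('knob top', onplane('top',*T(645,357),.067),onplane('top',*T(705,360),.067))
# needle
print('needle end', tri('top',T(69,457),'scene',S(682,353)),'low',tri('top',T(88,413),'scene',S(636,434)))
print('disc', onplane('top',*T(106,411),.012),onplane('scene',*S(614,500),.012))
E
```

```text
rl [0.6824 0.1088 0.1519] 0.003 [0.6832 0.1077 0.153 ] [0.6822 0.111  0.153 ]
rr [ 0.64   -0.1547  0.1482] 0.0033 [ 0.6399 -0.1551  0.153 ] [ 0.6424 -0.1469  0.153 ]
fl [0.4949 0.1405 0.1504] 0.0007 [0.4947 0.1399 0.153 ] [0.4969 0.143  0.153 ]
fr [ 0.4482 -0.1233  0.1479] 0.0012 [ 0.4481 -0.1232  0.153 ] [ 0.4527 -0.1165  0.153 ]
w 0.2636573079251781 0.2651981790316018 d 0.18957711565346325 0.19324486510894684
yaw -9.467577014300979
yaw -9.514350546929691
center [ 0.56751444 -0.0050234   0.153     ]
[0.42895021 0.01649313 0.138     ] [0.47008819 0.01298838 0.138     ] [0.43121266 0.02011683 0.144     ]
cup [0.52900224 0.03886782 0.078     ] [0.53000255 0.03788856 0.078     ] (array([0.52951913, 0.03838887, 0.077952  ]), np.float64(0.001393681669938374))
knob top [ 0.45771301 -0.14250673  0.067     ] [ 0.450975   -0.18930462  0.067     ]
needle end (array([0.41735369, 0.29577721, 0.12487571]), np.float64(0.0012530920333547791)) low (array([0.45341503, 0.29738095, 0.07042014]), np.float64(0.0019403005682811527))
disc [0.46076129 0.29819731 0.012     ] [0.46305533 0.29964885 0.012     ]
```

```bash
cat >> h.py <<'E'
yaw=np.radians(-9.5); O=np.array([.570,-.0054,0.]); B=np.array([[np.cos(yaw),-np.sin(yaw),0],[np.sin(yaw),np.cos(yaw),0],[0,0,1]])
def bw(*p): return O+B@np.array(p)      # box->world
def wb(p): return B.T@(np.array(p)-O)
def ori(z,x):
    z=np.array(z,float);z/=np.linalg.norm(z);x=np.array(x,float);x-=z*(x@z);x/=np.linalg.norm(x)
    return R.from_matrix(np.stack([x,np.cross(z,x),z],1))
def rows(wps,claw,p=None,r=None,dec=3):
    """wps: list of (pos,Rot|None,nmin). prints rows"""
    p0,r0=Rt(); p=p0 if p is None else np.array(p); r=r0 if r is None else r
    out=[]
    for (P,Q,n) in wps:
        Q=r if Q is None else Q; P=np.array(P)
        dl=np.linalg.norm(P-p); da=np.degrees((r.inv()*Q).magnitude())
        n=max(n,int(np.ceil(dl/.047)),int(np.ceil(da/8.3)))
        for i in range(n):
            k=n-i; t=r.inv().apply((P-p)/k)/.15; w=(r.inv()*Q).as_rotvec()/k/(np.pi/2)
            t=t.round(dec);w=w.round(dec)
            out.append(' '.join(f'{v+0:g}' for v in np.r_[t,w])+f' {claw:g}')
            p=p+r.apply(t*.15); r=r*R.from_rotvec(w*np.pi/2)
    for i in range(0,len(out),12): print('; '.join(out[i:i+12]))
    print('end',p.round(4)); return p,r
E
python3 - <<'E'
from h import *
Q=ori([0,0,-1],B[:,1]); g=bw(-.130,0,0)
rows([([.25,.40,.25],None,1),([g[0],g[1],.25],Q,1),([g[0],g[1],.16],Q,1)],-1)
E
```

```text
-0.156 0.201 -0.084 0 0 0 -1; -0.156 0.201 -0.084 0 0 0 -1; -0.155 0.201 -0.083 0 0 0 -1; -0.156 0.202 -0.084 0 0 0 -1; -0.207 0.198 0.001 0 0 -0.009 -1; -0.21 0.195 0 0 0 -0.008 -1; -0.212 0.192 0.001 0 0 -0.009 -1; -0.215 0.189 0 0 0 -0.008 -1; -0.217 0.186 0.001 0 0 -0.009 -1; -0.219 0.183 0 0 0 -0.008 -1; -0.222 0.181 0.001 0 0 -0.009 -1; -0.224 0.177 0 0 0 -0.008 -1
-0.227 0.175 0.001 0 0.001 -0.009 -1; -0.229 0.171 0 0 0 -0.008 -1; 0 0 0.3 0 0 0 -1; 0 0 0.3 0 0 0 -1
end [0.4417 0.016  0.16  ]
```

Request:
apply_moves(
  moves="-0.156 0.201 -0.084 0 0 0 -1; -0.156 0.201 -0.084 0 0 0 -1; -0.155 0.201 -0.083 0 0 0 -1; -0.156 0.202 -0.084 0 0 0 -1; -0.207 0.198 0 0 0 -0.009 -1; -0.21 0.195 0 0 0 -0.008 -1; -0.212 0.192 0 0 0 -0.009 -1; -0.215 0.189 0 0 0 -0.008 -1; -0.217 0.186 0 0 0 -0.009 -1; -0.219 0.183 0 0 0 -0.008 -1; -0.222 0.181 0 0 0 -0.009 -1; -0.224 0.177 0 0 0 -0.008 -1",
)

```text
time: 1.3
ee_pos: [0.4037, 0.0917, 0.2506]
tcp_rot: [-0.0, 0.772, 0.636, 0.0]
ft_force: [0.4, 0.6, -0.3]
opening: 0.0854
```

```bash
python3 - <<'E'
from h import *
st()
Q=ori([0,0,-1],B[:,1]); g=bw(-.130,0,0)
rows([([g[0],g[1],.25],Q,1),([g[0],g[1],.16],Q,1),([g[0],g[1],.16],Q,1),([g[0],g[1],.121],Q,2)],-1)
E
```

```text
time 1.3
joint_positions [-0.7335 -0.0092  0.4692  1.7635  0.0038  1.3864  1.1136]
joint_velocities [ 0.5143  0.1789  0.5824 -0.1598 -0.067  -0.013   1.2266]
joint_efforts [ -1.7538 -22.3758  -0.7698 -22.6628   0.1474   0.3061  -1.0288]
ee_pos [0.4037 0.0917 0.2506]
tcp_rot [-2.000e-04  7.717e-01  6.360e-01  0.000e+00]
ft_force [ 0.357   0.6395 -0.2659]
ft_torque [ 0.0126 -0.0134 -0.0374]
opening 0.0854
-0.223 0.173 0.002 0 0 -0.008 -1; -0.226 0.17 0.002 0 0 -0.009 -1; 0 0 0.3 0 0 0 -1; 0 0 0.3 0 0 0 -1; 0 0 0 0 0 0 -1; 0 0 0.13 0 0 0 -1; 0 0 0.13 0 0 0 -1
end [0.4418 0.0161 0.121 ]
```

Request:
apply_moves(
  moves="-0.227 0.175 0 0 0 -0.009 -1; -0.229 0.171 0 0 0 -0.008 -1; 0 0 0.3 0 0 0 -1; 0 0 0.2 0 0 0 -1; 0 0 0 0 0 0 -1; 0 0 0 0 0 0 -1",
)

```text
time: 1.9
ee_pos: [0.4417, 0.0167, 0.176]
tcp_rot: [-0.0, 0.763, 0.646, -0.0]
ft_force: [0.6, -0.3, -0.3]
opening: 0.085
```

```bash
python3 - <<'E'
from h import *
print(Rt()[0], Rt()[1].as_matrix().round(3))
Q=ori([0,0,-1],B[:,1]); g=bw(-.130,0,0)
snap('top','t1')
im,_=load('t1');a=cv2.resize(im[140:280,180:330],None,fx=4,fy=4,interpolation=cv2.INTER_CUBIC)
cv2.imwrite('pics/t1z.png',a[:,:,::-1])
im,_=snap('scene','s1');a=cv2.resize(im[100:260,180:340],None,fx=3.6,fy=3.6,interpolation=cv2.INTER_CUBIC)
cv2.imwrite('pics/s1z.png',a[:,:,::-1])
rows([([g[0],g[1],.121],Q,3)],-1)
E
```

```text
[0.4417374  0.01674087 0.17604859] [[ 0.165  0.986 -0.001]
 [ 0.986 -0.165 -0.   ]
 [-0.    -0.001 -1.   ]]
-0.003 -0.004 0.126 0.001 0 0 -1; -0.003 -0.003 0.126 0.001 0 0 -1; -0.002 -0.003 0.125 0 -0.001 0 -1
end [0.4418 0.0161 0.1211]
```

View pics/s1z.png

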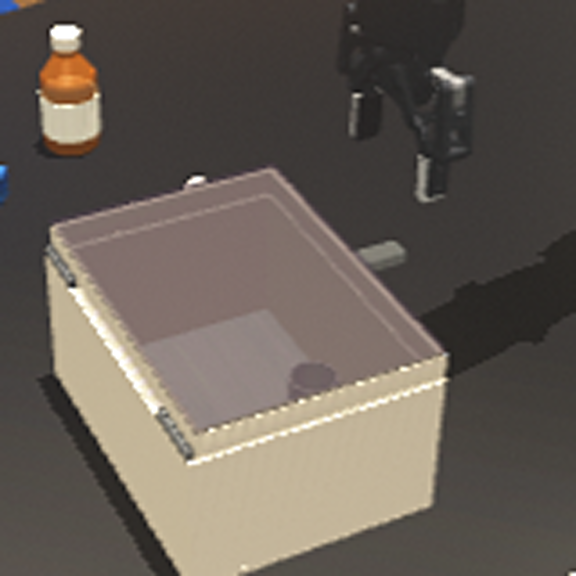

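View pics/t1z.png

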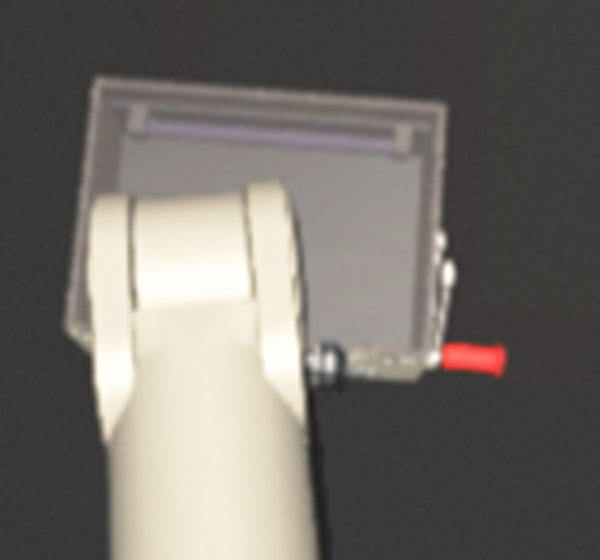

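Request:
apply_moves(
  moves="-0.003 -0.003 0.126 0 0 0 -1; -0.003 -0.003 0.126 0 0 0 -1; 0 0 0.125 0 0 0 -1; 0 0 0 0 0 0 0; 0 0 0 0 0 0 1; 0 0 0 0 0 0 1; 0 0 0 0 0 0 1; 0 0 0 0 0 0 1; 0 0 0 0 0 0 1",
  grip_force=30,
)

```text
time: 2.9
ee_pos: [0.4412, 0.016, 0.1198]
tcp_rot: [0.0, 0.763, 0.646, 0.0]
ft_force: [-0.5, 0.3, 0.8]
opening: 0.0001
```

```bash
cat > lift.py <<'E'
from h import *
import sys
a0=float(sys.argv[1]);a1=float(sys.argv[2]);n=int(sys.argv[3])
# tcp-based arc: pivot point = grasp at tcp + .0187*up(ish)
p,r=Rt(); print(p,r.as_matrix().round(3)[:,2],manip.sense()['ft_force'],manip.sense()['opening'])
def gp(th):
    rr=np.hypot(.225,.011); ph=np.arctan2(.011,.225)+th
    return bw(.095-rr*np.cos(ph),0,.127+rr*np.sin(ph))
g=wb(p+np.array([0,0,.0187])); print('grasp box',g.round(4),'est angle',np.arctan2(g[2]-.127,.095-g[0])-.0489)
w=[(p+gp(a0+(a1-a0)*i/n)-gp(a0),None,1) for i in range(1,n+1)]
rows(w,1)
E
python3 lift.py 0 .65 12
```

```text
[0.44122991 0.01595461 0.11975063] [ 0.001  0.    -1.   ] [-0.5308901   0.33249065  0.77779011] 6.756665739381579e-05
grasp box [-0.1305 -0.0002  0.1385] est angle 0.001828829148246898
0 0.006 -0.081 0 0 0 1; 0 0.011 -0.081 0 0 0 1; 0 0.015 -0.08 0 0 0 1; 0 0.019 -0.079 0 0 0 1; 0 0.024 -0.078 0 0 0 1; 0 0.027 -0.076 0 0 0 1; 0 0.032 -0.075 0 0 0 1; 0 0.036 -0.073 0 0 0 1; 0 0.04 -0.071 0 0 0 1; 0 0.043 -0.069 0 0 0 1; 0 0.047 -0.066 0 0 0 1; 0 0.051 -0.064 0 0 0 1
end [0.493  0.0072 0.2537]
```

```bash
python3 - <<'E'
from h import *
im,_=snap('scene','s2');a=cv2.resize(im[100:230,220:340],None,fx=5,fy=5,interpolation=cv2.INTER_CUBIC)
print(px('scene',[.4447,.0155,.138]),px('scene',Rt()[0]))
cv2.imwrite('pics/s2z.png',a[:,:,::-1])
E
```

```text
[286.35719853 171.7017034 ] [287.04033165 176.67653196]
```

View pics/s2z.png

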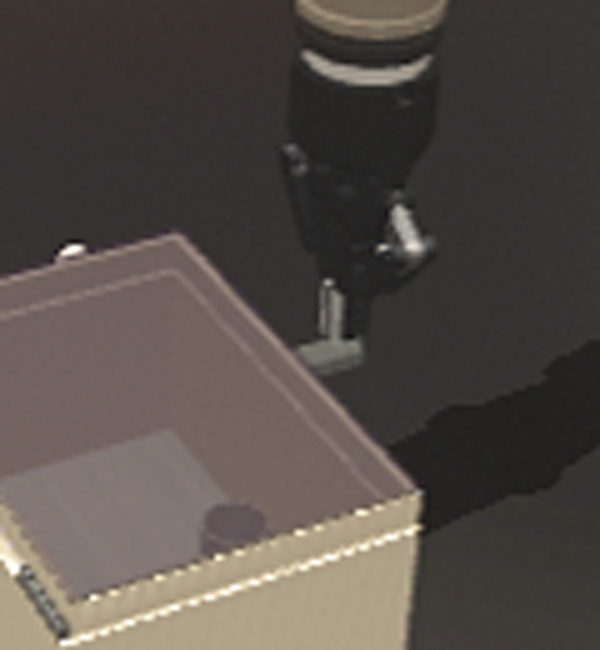

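```bash
python3 - <<'E'
from h import *
im,d=load('s2');P=cloud('scene',d)
for v in range(154,178,2):
    print(v,[ (u,*(wb(P[v,u])*1000).round(0).astype(int)) for u in range(280,296,2)])
im,d=load('s1');P=cloud('scene',d)
print()
for v in range(164,178,2):
    print(v,[ (u,*(wb(P[v,u])*1000).round(0).astype(int)) for u in range(280,296,2)])
a=cv2.resize(load('s2')[0][145:185,265:315],None,fx=15,fy=15,interpolation=cv2.INTER_NEAREST)
cv2.imwrite('pics/s2y.png',a[:,:,::-1])
E
```

```text
154 [(280, np.int64(-264), np.int64(-258), np.int64(2)), (282, np.int64(-271), np.int64(-256), np.int64(2)), (284, np.int64(-120), np.int64(-8), np.int64(194)), (286, np.int64(-120), np.int64(1), np.int64(199)), (288, np.int64(-121), np.int64(10), np.int64(204)), (290, np.int64(-126), np.int64(12), np.int64(204)), (292, np.int64(-119), np.int64(33), np.int64(219)), (294, np.int64(-120), np.int64(40), np.int64(223))]
156 [(280, np.int64(-259), np.int64(-249), np.int64(1)), (282, np.int64(-264), np.int64(-245), np.int64(2)), (284, np.int64(-124), np.int64(-13), np.int64(184)), (286, np.int64(-118), np.int64(6), np.int64(196)), (288, np.int64(-119), np.int64(14), np.int64(201)), (290, np.int64(-120), np.int64(22), np.int64(206)), (292, np.int64(-120), np.int64(32), np.int64(212)), (294, np.int64(-121), np.int64(40), np.int64(216))]
158 [(280, np.int64(-250), np.int64(-235), np.int64(4)), (282, np.int64(-260), np.int64(-237), np.int64(0)), (284, np.int64(-119), np.int64(-5), np.int64(183)), (286, np.int64(-119), np.int64(5), np.int64(189)), (288, np.int64(-122), np.int64(11), np.int64(19
[... 6171 characters left out ...]
64(6), np.int64(138)), (286, np.int64(-122), np.int64(7), np.int64(136)), (288, np.int64(-231), np.int64(-148), np.int64(0)), (290, np.int64(-234), np.int64(-141), np.int64(3)), (292, np.int64(-240), np.int64(-138), np.int64(3)), (294, np.int64(-247), np.int64(-137), np.int64(2))]
176 [(280, np.int64(-88), np.int64(30), np.int64(156)), (282, np.int64(-94), np.int64(31), np.int64(155)), (284, np.int64(-99), np.int64(33), np.int64(154)), (286, np.int64(-220), np.int64(-142), np.int64(-1)), (288, np.int64(-222), np.int64(-133), np.int64(4)), (290, np.int64(-229), np.int64(-132), np.int64(2)), (292, np.int64(-236), np.int64(-132), np.int64(0)), (294, np.int64(-242), np.int64(-129), np.int64(0))]
```

View pics/s2y.png

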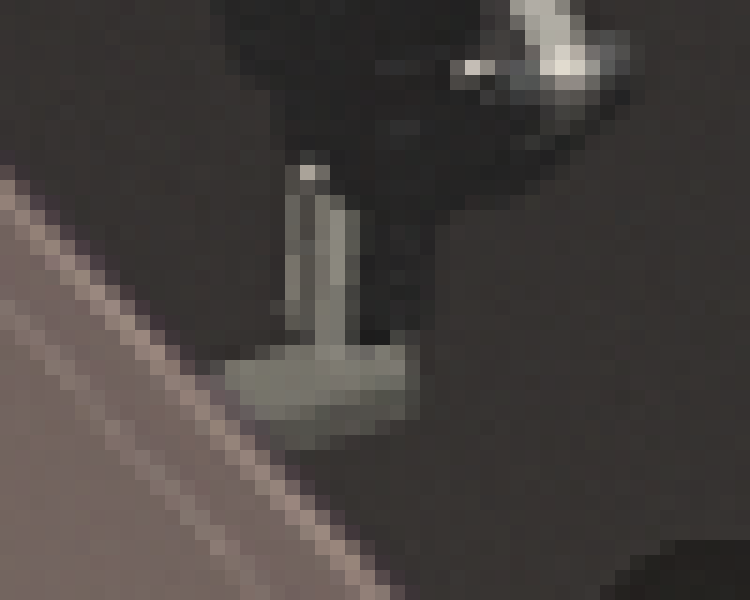

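```bash
python3 - <<'E'
from h import *
im,d=load('s1');P=cloud('scene',d)
# s1z zoom 3.6 origin (180,100)
for v in range(138,160,1):
    u0=299; print(v,[tuple(map(int,(wb(P[v,u])*1000).round(0))) for u in range(296,306,2)])
for v in range(126,142,2):
    print(v,[tuple(map(int,(wb(P[v,u])*1000).round(0))) for u in range(276,286,2)])
print(manip.sense()['joint_positions'])
E
```

```text
138 [(-119, 44, 274), (-121, 50, 277), (-118, 63, 284), (-118, 71, 289), (-137, 54, 274)]
139 [(-116, 49, 274), (-120, 52, 275), (-119, 62, 281), (-117, 74, 288), (-131, 61, 277)]
140 [(-120, 44, 267), (-119, 53, 273), (-119, 62, 277), (-120, 70, 282), (-126, 69, 279)]
141 [(-115, 51, 269), (-117, 56, 272), (-119, 63, 275), (-119, 72, 280), (-125, 70, 278)]Traceback (most recent call last):
  File "<stdin>", line 5, in <module>
ValueError: cannot convert float NaN to integer
```

```bash
python3 - <<'E'
from h import *
im,d=load('s1');P=cloud('scene',d)
for v in range(142,160,1):
    print(v,[(wb(P[v,u])*1000).round(0).tolist() for u in range(296,306,2)])
for v in range(128,142,2):
    print(v,[(wb(P[v,u])*1000).round(0).tolist() for u in range(276,286,2)])
im,d=snap('top','t2')
E
```

```text
142 [[-119.0, 46.0, 263.0], [nan, nan, nan], [-119.0, 64.0, 273.0], [-118.0, 73.0, 278.0], [-124.0, 73.0, 277.0]]
143 [[-119.0, 47.0, 260.0], [-118.0, 56.0, 266.0], [-117.0, 66.0, 272.0], [-120.0, 70.0, 273.0], [-123.0, 75.0, 275.0]]
144 [[-120.0, 45.0, 256.0], [-123.0, 50.0, 258.0], [-123.0, 58.0, 263.0], [-118.0, 73.0, 273.0], [-124.0, 74.0, 272.0]]
145 [[-120.0, 45.0, 253.0], [-123.0, 50.0, 255.0], [-125.0, 56.0, 258.0], [-132.0, 54.0, 255.0], [-136.0, 57.0, 255.0]]
146 [[-119.0, 47.0, 252.0], [-124.0, 49.0, 251.0], [-125.0, 56.0, 255.0], [-132.0, 54.0, 252.0], [-139.0, 54.0, 250.0]]
147 [[-119.0, 47.0, 249.0], [-122.0, 51.0, 250.0], [-126.0, 56.0, 252.0], [-131.0, 56.0, 250.0], [-138.0, 56.0, 248.0]]
148 [[-119.0, 49.0, 247.0], [-124.0, 50.0, 246.0], [-124.0, 59.0, 251.0], [-130.0, 58.0, 249.0], [-362.0, -257.0, 0.0]]
149 [[-119.0, 49.0, 244.0], [-125.0, 49.0, 242.0], [-125.0, 58.0, 247.0], [-132.0, 57.0, 244.0], [-358.0, -250.0, 1.0]]
150 [[-119.0, 49.0, 240.0], [-122.0, 53.0, 242.0], [nan, nan, nan], [-131.0, 57.0, 242.0], [-355.0, -246.0, 0.0]]
151 [[-119.0, 49.0, 237.0], [-12
[... 1213 characters left out ...]
8.0, 247.0], [-125.0, -43.0, 248.0], [-131.0, -44.0, 246.0], [-136.0, -42.0, 246.0]]
132 [[-324.0, -392.0, 3.0], [-117.0, -41.0, 245.0], [-123.0, -40.0, 245.0], [-131.0, -43.0, 241.0], [-136.0, -40.0, 241.0]]
134 [[-317.0, -380.0, 3.0], [-119.0, -44.0, 237.0], [-126.0, -44.0, 235.0], [-129.0, -39.0, 237.0], [-139.0, -44.0, 232.0]]
136 [[-311.0, -370.0, 1.0], [-120.0, -44.0, 231.0], [-126.0, -43.0, 230.0], [-131.0, -41.0, 230.0], [-138.0, -42.0, 227.0]]
138 [[-308.0, -363.0, -3.0], [-120.0, -43.0, 225.0], [-123.0, -39.0, 226.0], [-323.0, -346.0, 2.0], [-331.0, -345.0, 1.0]]
140 [[-296.0, -343.0, 3.0], [-306.0, -345.0, -1.0], [-310.0, -338.0, 2.0], [-316.0, -334.0, 2.0], [-324.0, -333.0, 1.0]]
```

Request:
apply_moves(
  moves="0 0 -0.2 0 0 0 -1; 0 0 0 0 0 0 -1; 0 0 0 0 0 0 -1; 0 0 0 0 0 0 -1; 0 0 0.2 0 0 0 -1; 0 0 0.15 0 0 0 -1; 0 0 0.05 0 0 0 -1; 0 0 0 0 0 0 -1; 0 0 0 0 0 0 -1",
)

```text
time: 3.9
ee_pos: [0.4414, 0.0158, 0.0898]
tcp_rot: [0.0, 0.763, 0.646, 0.0]
ft_force: [0.6, 0.3, -0.3]
opening: 0.0853
```

```bash
python3 - <<'E'
from h import *
print(Rt()[0],manip.sense()['ft_force'])
im,d=snap('scene','s3');P=cloud('scene',d)
a=cv2.resize(im[120:200,250:340],None,fx=8,fy=8,interpolation=cv2.INTER_NEAREST)
cv2.imwrite('pics/s3z.png',a[:,:,::-1])
for u in (276,278,280,298,300,302):
    c=[(v,(wb(P[v,u])*1000).round(0).tolist()) for v in range(140,190) if wb(P[v,u])[2]>.05]
    print(u,c[-8:])
E
```

```text
[0.44141118 0.01583271 0.08977679] [ 0.56124669  0.30536998 -0.29446748]
276 [(182, [-67.0, 45.0, 153.0]), (183, [-64.0, 52.0, 155.0]), (184, [-63.0, 53.0, 153.0]), (185, [-61.0, 57.0, 153.0]), (186, [-58.0, 62.0, 155.0]), (187, [-57.0, 64.0, 153.0]), (188, [-56.0, 65.0, 151.0]), (189, [-53.0, 70.0, 152.0])]
278 [(182, [-72.0, 48.0, 154.0]), (183, [-70.0, 52.0, 154.0]), (184, [-67.0, 56.0, 154.0]), (185, [-67.0, 57.0, 152.0]), (186, [-63.0, 64.0, 155.0]), (187, [-63.0, 65.0, 152.0]), (188, [-61.0, 68.0, 151.0]), (189, [-56.0, 76.0, 155.0])]
280 [(182, [-77.0, 50.0, 154.0]), (183, [-75.0, 53.0, 153.0]), (184, [-73.0, 57.0, 153.0]), (185, [-70.0, 62.0, 154.0]), (186, [-67.0, 68.0, 156.0]), (187, [-66.0, 69.0, 154.0]), (188, [-65.0, 71.0, 152.0]), (189, [-61.0, 77.0, 154.0])]
298 [(174, [-127.0, 56.0, 167.0]), (175, [-129.0, 55.0, 162.0]), (176, [-126.0, 59.0, 163.0]), (177, [-130.0, 54.0, 155.0]), (178, [-128.0, 57.0, 155.0]), (179, [-132.0, 52.0, 146.0]), (180, [-130.0, 55.0, 146.0]), (181, [-137.0, 46.0, 134.0])]
300 [(173, [-134.0, 55.0, 167.0]), (174, [-134.0, 56.0, 165.0]), (175, [-135.0, 55.0, 160.0]), (176, [-133.0, 57.0, 159.0]), (177, [-136.0, 54.0, 153.0]), (178, [-137.0, 53.0, 149.0]), (179, [-135.0, 57.0, 148.0]), (180, [-137.0, 54.0, 143.0])]
302 [(165, [-141.0, 51.0, 189.0]), (166, [-140.0, 52.0, 187.0]), (167, [-134.0, 62.0, 191.0]), (168, [-133.0, 64.0, 190.0]), (169, [-131.0, 67.0, 189.0]), (170, [-129.0, 70.0, 189.0]), (171, [-126.0, 75.0, 189.0]), (172, [-126.0, 75.0, 187.0])]
```

View pics/s3z.png

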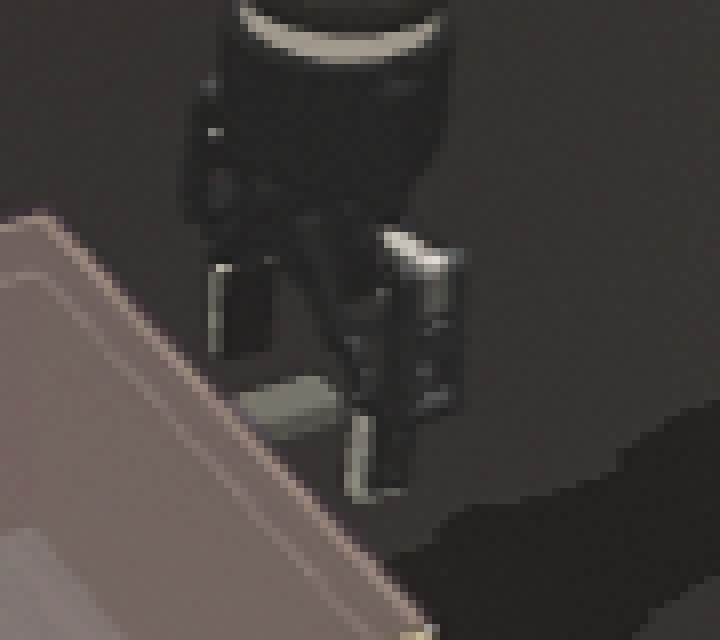

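Request:
apply_moves(
  moves="0 0 0.04 0 0 0 -1; 0 0 0 0 0 0 1; 0 0 0 0 0 0 1; 0 0 0 0 0 0 1; 0 0 0 0 0 0 1; 0 0 0 0 0 0 1; 0 0 0 0 0 0 1",
  grip_force=30,
)

```text
time: 4.65
ee_pos: [0.4405, 0.0128, 0.0837]
tcp_rot: [0.001, 0.764, 0.645, -0.001]
ft_force: [-1.6, -4.3, 4.2]
opening: 0.02
```

```bash
sed -i 's/\.0187\*up/&/; s/np.array(\[0,0,.0187\])/np.array([0,0,.0547])/' lift.py; python3 lift.py 0 .6 12;  python3 - <<'E'
from h import *
im,d=snap('scene','s4')
a=cv2.resize(im[120:200,250:340],None,fx=8,fy=8,interpolation=cv2.INTER_NEAREST)
cv2.imwrite('pics/s4z.png',a[:,:,::-1])
E
```

```text
[0.44049266 0.01279419 0.08371579] [-0.001 -0.003 -1.   ] [-1.5582373  -4.33439545  4.15675808] 0.019990079715192288
grasp box [-0.1307 -0.0034  0.1384] est angle 0.0016287923915572974
0 0.006 -0.075 0 0 0 1; 0 0.009 -0.074 0 0 0 1; -0.001 0.013 -0.074 0 0 0 1; 0 0.016 -0.074 0 0 0 1; 0 0.021 -0.072 0 0 0 1; 0 0.024 -0.071 0 0 0 1; -0.001 0.027 -0.07 0 0 0 1; 0 0.031 -0.068 0 0 0 1; 0 0.034 -0.067 0 0 0 1; 0 0.038 -0.065 0 0 0 1; 0 0.04 -0.063 0 0 0 1; 0 0.044 -0.061 0 0 0 1
end [0.4853 0.0053 0.2088]
```

View pics/s4z.png

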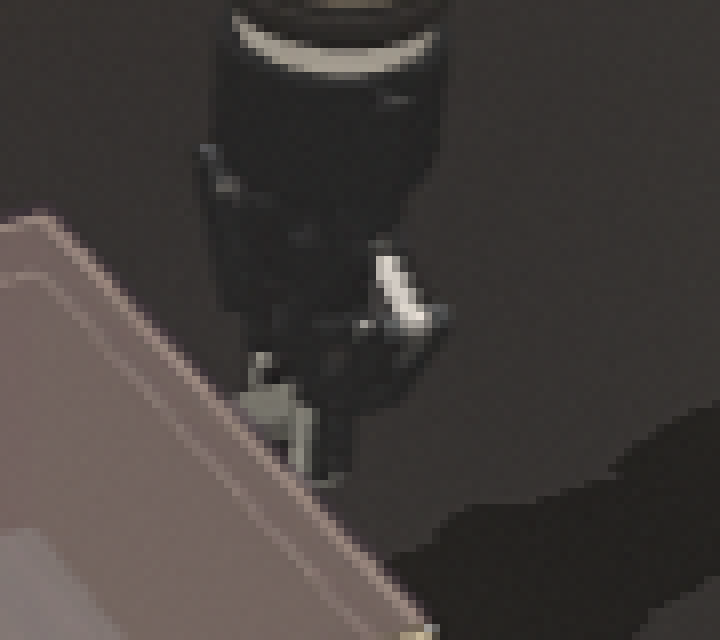

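Request:
apply_moves(
  moves="-0.02 0.006 -0.075 0 0 0 1; 0 0.009 -0.074 0 0 0 1; 0 0.013 -0.074 0 0 0 1; 0 0.016 -0.074 0 0 0 1; 0 0.021 -0.072 0 0 0 1; 0 0.024 -0.071 0 0 0 1; 0 0.027 -0.07 0 0 0 1; 0 0.031 -0.068 0 0 0 1; 0 0.034 -0.067 0 0 0 1; 0 0.038 -0.065 0 0 0 1; 0 0.04 -0.063 0 0 0 1; 0 0.044 -0.061 0 0 0 1",
)

```text
time: 5.9
ee_pos: [0.4845, 0.0052, 0.2091]
tcp_rot: [-0.001, 0.763, 0.646, -0.001]
ft_force: [-3.6, 0.3, -2.5]
opening: 0.0196
```

```bash
python3 lift.py .6 1.10 12;  python3 - <<'E'
from h import *
im,d=snap('scene','s5')
a=cv2.resize(im[60:260,150:390],None,fx=3,fy=3,interpolation=cv2.INTER_NEAREST)
cv2.imwrite('pics/s5z.png',a[:,:,::-1])
E
```

```text
[0.48451722 0.00523009 0.20910637] [-0.002 -0.    -1.   ] [-3.57932386  0.32629744 -2.5128499 ] 0.019576786086850727
grasp box [-0.0861 -0.0036  0.2638] est angle 0.5981534338126075
0 0.039 -0.049 0 0 0 1; 0 0.04 -0.048 0 0 0 1; 0 0.043 -0.045 0 0 0 1; 0 0.045 -0.044 0 0 0 1; 0 0.046 -0.042 0 0 0 1; 0 0.048 -0.04 0 0 0 1; 0 0.05 -0.039 0 0 0 1; 0 0.051 -0.035 0 0 0 1; 0 0.053 -0.034 0 0 0 1; 0 0.054 -0.032 0 0 0 1; 0 0.055 -0.029 0 0 0 1; 0 0.056 -0.027 0 0 0 1
end [ 0.5705 -0.0092  0.2785]
```

View pics/s5z.png

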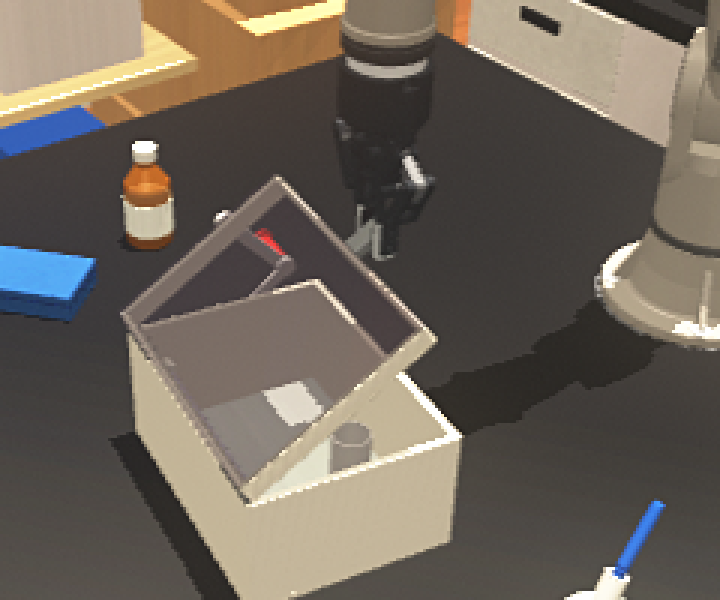

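Request:
apply_moves(
  moves="0 0.039 -0.049 0 0 0 1; 0 0.04 -0.048 0 0 0 1; 0 0.043 -0.045 0 0 0 1; 0 0.045 -0.044 0 0 0 1; 0 0.046 -0.042 0 0 0 1; 0 0.048 -0.04 0 0 0 1; 0 0.05 -0.039 0 0 0 1; 0 0.051 -0.035 0 0 0 1; 0 0.053 -0.034 0 0 0 1; 0 0.054 -0.032 0 0 0 1; 0 0.055 -0.029 0 0 0 1; 0 0.056 -0.027 0 0 0 1",
)

```text
time: 7.15
ee_pos: [0.5725, -0.0101, 0.2792]
tcp_rot: [0.002, 0.763, 0.646, 0.0]
ft_force: [-2.2, -1.5, -1.2]
opening: 0.019
```

```bash
python3 lift.py 1.1 1.23 6;  python3 - <<'E'
from h import *
im,d=snap('scene','s6')
a=cv2.resize(im[20:260,150:390],None,fx=2.5,fy=2.5,interpolation=cv2.INTER_NEAREST)
cv2.imwrite('pics/s6z.png',a[:,:,::-1])
E
```

```text
[ 0.57252618 -0.01014141  0.27918222] [ 0.003 -0.002 -1.   ] [-2.23984858 -1.50964441 -1.18570618] 0.019007514715140814
grasp box [ 0.0033 -0.0043  0.3339] est angle 1.1045673846335913
0 0.03 -0.013 0 0 0 1; 0 0.03 -0.012 0 0 0 1; 0 0.03 -0.012 0 0 0 1; 0 0.031 -0.011 0 0 0 1; 0 0.031 -0.01 0 0 0 1; 0 0.031 -0.01 0 0 0 1
end [ 0.5996 -0.0147  0.2895]
```

View pics/s6z.png

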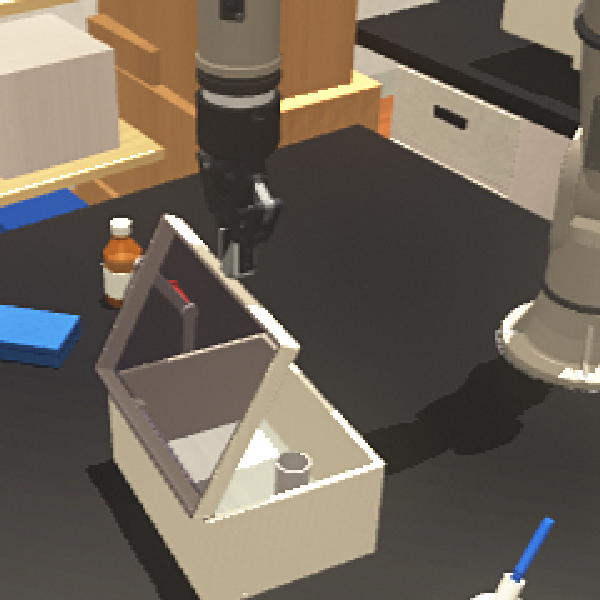

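Request:
apply_moves(
  moves="0 0.03 -0.013 0 0 0 1; 0 0.03 -0.012 0 0 0 1; 0 0.03 -0.012 0 0 0 1; 0 0.031 -0.011 0 0 0 1; 0 0.02 -0.008 0 0 0 1; 0 0 0 0 0 0 1",
)

```text
time: 7.8
ee_pos: [0.5927, -0.0136, 0.287]
tcp_rot: [0.001, 0.764, 0.646, 0.0]
ft_force: [-2.7, -3.7, 2.9]
opening: 0.0196
```

```bash
python3 lift.py 1.21 1.23 2;  python3 - <<'E'
from h import *
im,d=snap('scene','s7')
a=cv2.resize(im[60:260,150:350],None,fx=3,fy=3,interpolation=cv2.INTER_NEAREST)
cv2.imwrite('pics/s7z.png',a[:,:,::-1])
E
```

```text
[ 0.59271098 -0.0135896   0.28703025] [ 0.002 -0.002 -1.   ] [-2.72750219 -3.65453716  2.94902626] 0.019634107442186747
grasp box [ 0.0238 -0.0043  0.3417] est angle 1.201520889590396
0 0.014 -0.005 0 0 0 1; 0 0.015 -0.004 0 0 0 1
end [ 0.597  -0.0143  0.2884]
```

View pics/s7z.png

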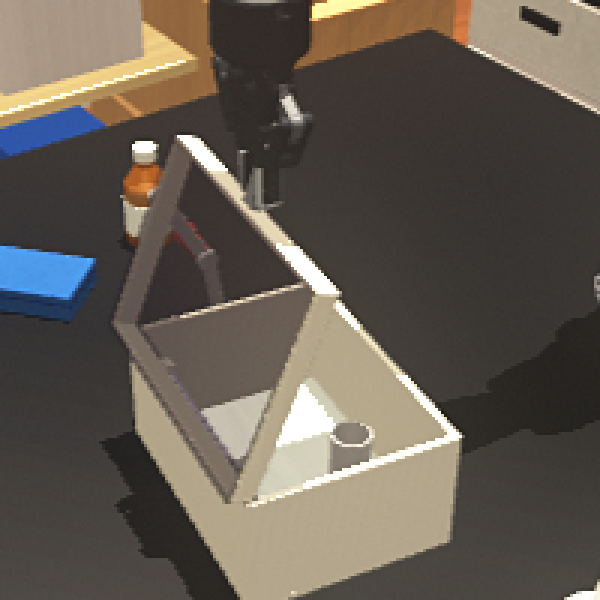

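Continue a bit further to the stop.

Request:
apply_moves(
  moves="0 0.014 -0.004 0 0 0 1; 0 0.015 -0.003 0 0 0 1; 0 0 0 0 0 0 1",
)

```text
time: 8.15
ee_pos: [0.5964, -0.0142, 0.2882]
tcp_rot: [0.001, 0.764, 0.646, 0.0]
ft_force: [-3.5, -3.9, 3.6]
opening: 0.0199
```

```bash
python3 lift.py 1.21 1.23 2;  python3 - <<'E'
from h import *
im,d=snap('scene','s8');im2,_=snap('top','t8')
a=np.hstack([cv2.resize(im[60:260,150:350],None,fx=2,fy=2,interpolation=cv2.INTER_NEAREST),cv2.resize(im2[130:280,180:330],(400,400),interpolation=cv2.INTER_NEAREST)])
cv2.imwrite('pics/s8z.png',a[:,:,::-1])
E
```

```text
[ 0.59638398 -0.01421649  0.28823007] [ 0.001 -0.001 -1.   ] [-3.46491918 -3.87218554  3.6223723 ] 0.019881895692750423
grasp box [ 0.0275 -0.0043  0.3429] est angle 1.218823421888906
0 0.014 -0.005 0 0 0 1; 0 0.015 -0.004 0 0 0 1
end [ 0.6007 -0.0149  0.2896]
```

View pics/s8z.png

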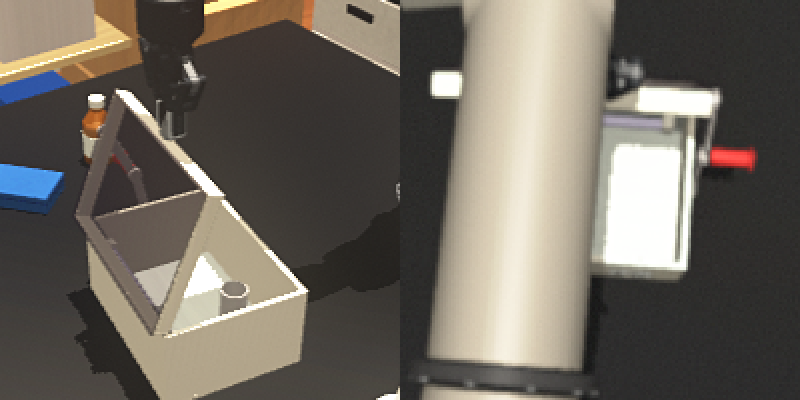

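```bash
cat > knob.py <<'E'
from h import *
import sys
def knob(tag):
    im,d=load(tag); h=cv2.cvtColor(im,cv2.COLOR_RGB2HSV)
    m=((h[...,0]<8)|(h[...,0]>172))&(h[...,1]>140)&(h[...,2]>70); m[:,:260]=0; m[:150]=0; m[260:]=0; m[:,335:]=0
    n,l,s,c=cv2.connectedComponentsWithStats(m.astype(np.uint8)); i=1+np.argmax(s[1:,4])
    print(tag,s[i],c[i].round(1))
    # intersect ray with knob circle cylinder about foot axis
    p,dd=ray('top',*c[i]); p=wb(p); dd=B.T@dd
    for a in np.linspace(-.3,2.2,2501):
        pass
    A=np.linspace(-.4,2.3,5401); X=-.089*np.cos(A); Z=.087+.089*np.sin(A)
    t=(Z-p[2])/dd[2]; e=p[0]+t*dd[0]-X; k=np.where(np.sign(e[1:])!=np.sign(e[:-1]))[0]
    for j in k: print('foot angle from front',A[j].round(3),'knob box',(p+t[j]*dd).round(4))
    P=cloud('top',d); print('depth',wb(np.nanmedian(P[l==i],0)).round(4))
for t in sys.argv[1:]: knob(t)
E
python3 knob.py t2 t8; python3 - <<'E'
import numpy as np
# geometry: hinge (.095,.127); foot (0,.087); folded knee dir (-86,-20)/89 -> lid pivot L on circle89 of knee; knee angle 0 folded => lid pivot at foot?? 
F=np.array([0,.087]);H=np.array([.095,.127]);
K0=F+np.array([-.086,-.020]); K1=F+np.array([.039,.080])
# folded angle 0 => lid pivot coincident w/ foot in direction ; unknown; solve: straight dist 178, at lid 1.22
print(K0,K1)
for r in [0]:
    L0=F # folded exactly
    v=L0-H
    for th in (1.21,1.22):
        # opening rotates -x ->+z : clockwise in (x,z)
        c,s=np.cos(th),np.sin(th); L=H+np.array([v[0]*c+v[1]*s,-v[0]*s+v[1]*c]); dL=L-F
        print(th,L,np.hypot(*dL),2*np.arcsin(min(1,np.hypot(*dL)/.178)), np.degrees(np.arctan2(dL[1],dL[0])))
E
```

```text
t2 [290 226  17   8 110] [298.2 229.1]
foot angle from front -0.178 knob box [-0.0876 -0.1762  0.0713]
foot angle from front -0.085 knob box [-0.0887 -0.1753  0.0794]
depth [-0.0871 -0.1783  0.0711]
t8 [296 185  18   9 129] [304.1 188.7]
foot angle from front 1.778 knob box [ 0.0184 -0.1765  0.1741]
depth [ 0.0196 -0.1827  0.1787]
[-0.086  0.067] [0.039 0.167]
1.21 [0.02403852 0.20176274] 0.11725330581305257 1.4382495947014624 78.16970757250274
1.22 [0.02478968 0.20246861] 0.11809965237367977 1.450924038753916 77.88322867493734
```

Request:
apply_moves(
  moves="0 0.014 -0.005 0 0 0 1; 0 0.014 -0.005 0 0 0 1; 0 0 0 0 0 0 1",
)

```text
time: 8.55
ee_pos: [0.5998, -0.0149, 0.2893]
tcp_rot: [0.0, 0.764, 0.646, -0.001]
ft_force: [-4.5, -4.0, 3.4]
opening: 0.0192
```

```bash
sed -i 's/O=np.array(\[.570,-.0054,0.\])/O=np.array([.5694,-.0088,0.])/' h.py; python3 lift.py 1.21 1.23 2;  python3 - <<'E'
from h import *
im2,_=snap('top','t9')
E
python3 knob.py t9
```

```text
[ 0.59978901 -0.01485148  0.28926029] [-0.001 -0.001 -1.   ] [-4.45968966 -3.95873565  3.40973199] 0.019238208665937492
grasp box [ 0.031 -0.001  0.344] est angle 1.23492404399565
0 0.014 -0.005 0 0 0 1; 0 0.015 -0.004 0 0 0 1
end [ 0.6041 -0.0156  0.2906]
t9 [296 180  17   9 124] [304.  183.9]
foot angle from front 1.965 knob box [ 0.0343 -0.1728  0.1692]
depth [ 0.0349 -0.1785  0.1734]
```

Request:
apply_moves(
  moves="0 0.006 -0.002 0 0 0 1; 0 0 0 0 0 0 1; 0 -0.008 0.003 0 0 0 1; 0 -0.008 0.003 0 0 0 1; 0 0 0 0 0 0 1",
)

```text
time: 9.1
ee_pos: [0.599, -0.0147, 0.289]
tcp_rot: [0.001, 0.764, 0.646, 0.0]
ft_force: [-4.0, -4.3, 2.9]
opening: 0.0199
```

```bash
python3 lift.py 1.21 1.23 2;  python3 - <<'E'
from h import *
im2,_=snap('top','t10')
E
python3 knob.py t10
```

```text
[ 0.59902646 -0.01465899  0.28896576] [ 0.002 -0.001 -1.   ] [-3.95946308 -4.2975376   2.88051419] 0.01986108323863255
grasp box [ 0.0302 -0.0009  0.3437] est angle 1.2312310844706276
0 0.014 -0.005 0 0 0 1; 0 0.015 -0.004 0 0 0 1
end [ 0.6033 -0.0154  0.2903]
t10 [296 180  17   9 127] [304.4 183.4]
foot angle from front 1.989 knob box [ 0.0362 -0.174   0.1683]
depth [ 0.0371 -0.1788  0.1726]
```

Request:
apply_moves(
  moves="0 -0.01 0.003 0 0 0 1; 0 -0.01 0.004 0 0 0 1; 0 0 0 0 0 0 1",
)

```text
time: 9.45
ee_pos: [0.5976, -0.0144, 0.2885]
tcp_rot: [0.003, 0.764, 0.646, 0.002]
ft_force: [-0.1, -4.7, 3.6]
opening: 0.0196
```

```bash
python3 lift.py 1.21 1.23 2;  python3 - <<'E'
from h import *
im2,_=snap('top','t11')
E
python3 knob.py t11
```

```text
[ 0.5976144  -0.01438153  0.28847835] [ 0.006 -0.002 -1.   ] [-0.11222475 -4.65681972  3.57592294] 0.01960867768079386
grasp box [ 0.0287 -0.0008  0.3432] est angle 1.224517984905641
0 0.014 -0.004 0 0 0 1; 0 0.015 -0.005 0 0 0 1
end [ 0.6019 -0.0151  0.2899]
t11 [296 179  17   9 126] [304.1 182.8]
foot angle from front 2.013 knob box [ 0.0381 -0.1731  0.1674]
depth [ 0.0389 -0.179   0.1715]
```

Request:
apply_moves(
  moves="0 0 0 0 0 0 -1; 0 0 0 0 0 0 -1; 0 0 0 0 0 0 -1; 0 0 -0.15 0 0 0 -1; 0 0 -0.3 0 0 0 -1; 0 0 -0.2 0 0 0 -1; 0 0 0 0 0 0 -1",
)

```text
time: 10.2
ee_pos: [0.5978, -0.0127, 0.3895]
tcp_rot: [0.003, 0.763, 0.647, 0.004]
ft_force: [1.3, -0.8, -0.6]
opening: 0.0848
```

```bash
python3 - <<'E'
from h import *
print(manip.sense()['ft_force'],Rt()[0])
im2,_=snap('top','t12'); im,_=snap('scene','s12')
a=np.hstack([cv2.resize(im[0:260,150:410],(400,400),interpolation=cv2.INTER_NEAREST),cv2.resize(im2[130:280,130:330],(400,300),interpolation=cv2.INTER_NEAREST).__array__() if 0 else cv2.resize(im2[130:280,180:330],(400,400),interpolation=cv2.INTER_NEAREST)])
cv2.imwrite('pics/s12z.png',a[:,:,::-1])
E
python3 knob.py t12
```

```text
[ 1.25893257 -0.76676552 -0.57861033] [ 0.59777749 -0.01271366  0.38950225]
t12 [296 179  17   9 127] [304.1 182.8]
foot angle from front 2.014 knob box [ 0.0382 -0.1731  0.1674]
depth [ 0.0394 -0.1797  0.1718]
```

View pics/s12z.png

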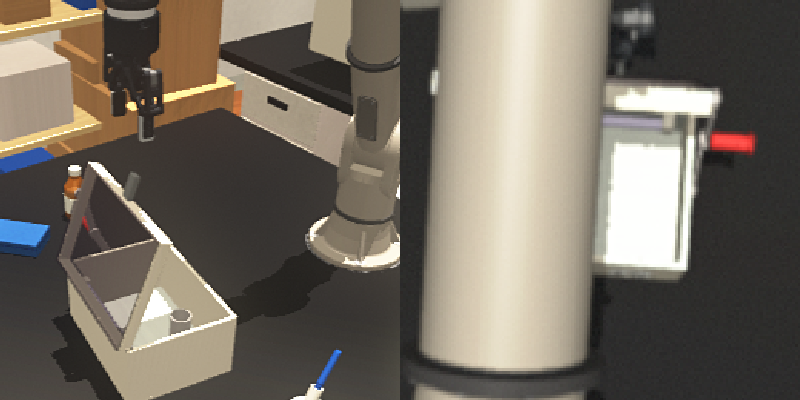

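```bash
python3 - <<'E'
from h import *
T=lambda u,v:(130+(u+.5)/4-.5,140+(v+.5)/4-.5)
S=lambda u,v:(180+(u+.5)/3.6-.5,130+(v+.5)/3.6-.5)
print(onplane('top',*T(69,457),.125),onplane('top',*T(88,413),.0704))
print('cup box',wb([.529,.0389,.078]))
im,_=load('s12'); a=cv2.resize(im[190:230,250:290],None,fx=12,fy=12,interpolation=cv2.INTER_CUBIC); cv2.imwrite('pics/cup.png',a[:,:,::-1])
d=np.array([.552,.02,-.834]);d/=np.linalg.norm(d);E=np.array([.4174,.2955,.1249])
Q=ori(d,[-.04,1,0])
p,r=rows([([.45,.12,.38],None,1),(E-.06*d,Q,6)],-1)
E
```

```text
[0.41694416 0.29623531 0.125     ] [0.4540419  0.29663176 0.0704    ]
cup box [-0.04771871  0.0403779   0.078     ]
0.142 -0.221 0.006 0 0 0 -1; 0.142 -0.222 0.007 0 0 0 -1; 0.142 -0.221 0.006 0 0 0 -1; 0.142 -0.222 0.007 0 0 0 -1; 0.142 -0.221 0.006 0 0 0 -1; 0.179 -0.104 0.228 -0.062 0.006 -0.021 -1; 0.18 -0.12 0.219 -0.062 0.006 -0.021 -1; 0.183 -0.135 0.208 -0.062 0.006 -0.021 -1; 0.185 -0.148 0.196 -0.062 0.006 -0.021 -1; 0.189 -0.161 0.183 -0.061 0.006 -0.021 -1; 0.193 -0.171 0.168 -0.062 0.007 -0.021 -1
end [0.3842 0.2943 0.1749]
```

View pics/cup.png

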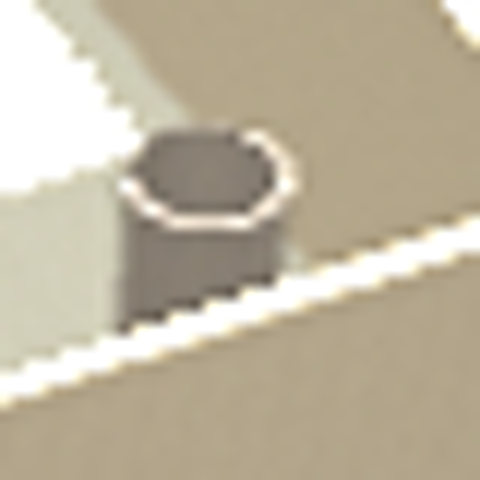

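Request:
apply_moves(
  moves="0.142 -0.221 0.006 0 0 0 -1; 0.142 -0.222 0.007 0 0 0 -1; 0.142 -0.221 0.006 0 0 0 -1; 0.142 -0.222 0.007 0 0 0 -1; 0.142 -0.221 0.006 0 0 0 -1; 0.179 -0.104 0.228 -0.062 0.006 -0.021 -1; 0.18 -0.12 0.219 -0.062 0.006 -0.021 -1; 0.183 -0.135 0.208 -0.062 0.006 -0.021 -1; 0.185 -0.148 0.196 -0.062 0.006 -0.021 -1; 0.189 -0.161 0.183 -0.061 0.006 -0.021 -1; 0.193 -0.171 0.168 -0.062 0.007 -0.021 -1; 0 0 0 0 0 0 -1",
)

```text
time: 11.5
ee_pos: [0.3795, 0.286, 0.1737]
tcp_rot: [0.196, 0.665, 0.695, 0.193]
ft_force: [-0.6, -1.2, -0.9]
opening: 0.0854
```

```bash
python3 - <<'E'
from h import *
st()
print(onplane('scene',267,204.4,.078),wb(onplane('scene',267,204.4,.078)))
im2,_=snap('top','t13'); im,dd=snap('scene','s13')
a=cv2.resize(im[150:300,300:420],None,fx=4,fy=4,interpolation=cv2.INTER_CUBIC); b=cv2.resize(im2[190:290,110:180],(420,600),interpolation=cv2.INTER_CUBIC)
cv2.imwrite('pics/s13z.png',np.hstack([a[:600,:380],b])[:,:,::-1])
d=np.array([.552,.02,-.834]);d/=np.linalg.norm(d);E=np.array([.4172,.2960,.1249])
Q=ori(d,[-.04,1,0])
print(Rt()[1].as_matrix().round(3),Q.as_matrix().round(3))
rows([(E-.03*d,Q,1),(E+.075*d,Q,1)],-1)
E
```

```text
time 11.5
joint_positions [-1.1165 -0.0644  0.0341  2.1693  0.6601  0.8622  0.1372]
joint_velocities [ 0.0405 -0.0364  0.119  -0.1258 -0.0285  0.0773  0.1467]
joint_efforts [ -0.6429 -18.2686  -1.0339 -22.0152   2.2719  -0.8274  -0.8871]
ee_pos [0.3795 0.286  0.1737]
tcp_rot [0.1961 0.6648 0.6945 0.193 ]
ft_force [-0.6377 -1.1906 -0.862 ]
ft_torque [-0.0845  0.5215 -0.0107]
opening 0.0854
[0.52928702 0.04004695 0.078     ] [-0.04762492  0.04155649  0.078     ]
[[-0.03   0.845  0.533]
 [ 1.     0.03   0.009]
 [-0.009  0.533 -0.846]] [[-0.039  0.833  0.552]
 [ 0.999  0.033  0.02 ]
 [-0.002  0.552 -0.834]]
0.064 -0.017 0.221 -0.014 0.007 -0.003 -1; 0 0 0.233 0 0 0 -1; 0 0 0.234 0 0 0 -1; -0.001 0 0.233 0 0 0 -1
end [0.4586 0.2974 0.0625]
```

View pics/s13z.png

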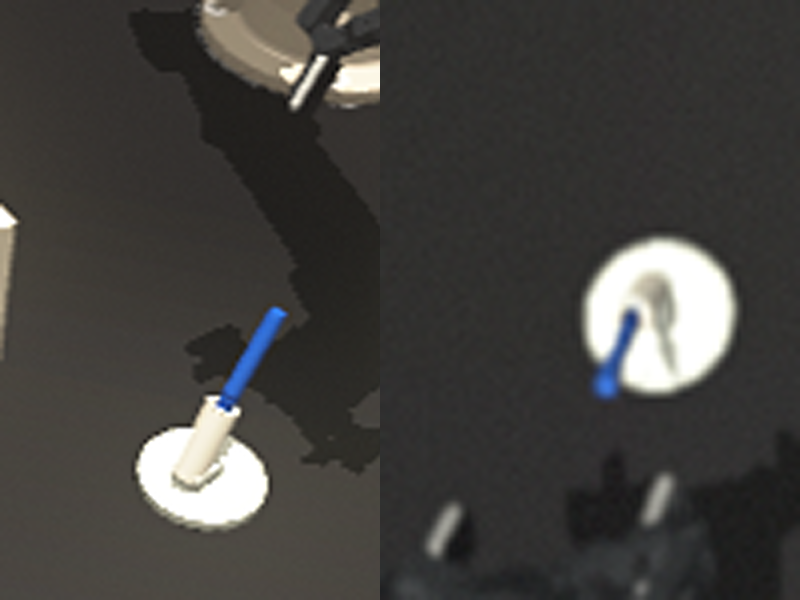

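Request:
apply_moves(
  moves="0 0 0 0 0 0 -1; 0 0 0 0 0 0 -1",
)

```text
time: 11.8
ee_pos: [0.3888, 0.2864, 0.1832]
tcp_rot: [0.196, 0.671, 0.687, 0.2]
ft_force: [-0.0, -1.0, 1.1]
opening: 0.0854
```

```bash
python3 - <<'E'
from h import *
d=np.array([.552,.02,-.834]);d/=np.linalg.norm(d);E=np.array([.4172,.2960,.1249])
Q=ori(d,[-.04,1,0])
p,r=Rt(); M=r.as_matrix(); print(p,M.round(3))
for s in (-1,1):
    t=p-.048*M[:,2]+s*.0425*M[:,0]; print(px('top',t),px('scene',t))
rows([(E-.03*d,Q,1),(E+.075*d,Q,4)],-1)
E
```

```text
[0.38880447 0.2863904  0.1832301 ] [[-0.023  0.843  0.537]
 [ 1.     0.02   0.012]
 [-0.001  0.537 -0.844]]
[156.25379595 270.13041395] [375.1669149  176.71823031]
[124.22551639 273.90187512] [404.26004356 194.45059363]
0.058 -0.051 0.23 -0.012 0.005 -0.009 -1; 0 0 0.175 0 0 0 -1; 0 0 0.175 0 0 0 -1; 0 0 0.175 0 0 0 -1; 0.001 -0.001 0.175 0 0 0 -1
end [0.4585 0.2976 0.0624]
```

Request:
apply_moves(
  moves="0.058 -0.051 0.23 -0.012 0.005 -0.009 -1; 0 0 0.175 0 0 0 -1; 0 0 0.175 0 0 0 -1; 0 0 0.175 0 0 0 -1; 0 0 0.175 0 0 0 -1; 0 0 0 0 0 0 -1; 0 0 0 0 0 0 -1",
)

```text
time: 12.5
ee_pos: [0.4582, 0.2972, 0.0619]
tcp_rot: [0.201, 0.663, 0.691, 0.207]
ft_force: [0.6, 0.4, 0.5]
opening: 0.0851
```

```bash
python3 - <<'E'
from h import *
d=np.array([.552,.02,-.834]);d/=np.linalg.norm(d);E=np.array([.4172,.2960,.1249])
Q=ori(d,[-.04,1,0])
p,r=Rt(); M=r.as_matrix(); print(p,M.round(3), manip.sense()['ft_force'])
print('err tool axes', (M.T@(E+.075*d-p)).round(4))
im2,_=snap('top','t14'); im,dd=snap('scene','s14')
a=cv2.resize(im[180:300,310:400],None,fx=4.5,fy=5,interpolation=cv2.INTER_CUBIC); b=cv2.resize(im2[220:280,120:190],(700,600),interpolation=cv2.INTER_CUBIC)
cv2.imwrite('pics/s14z.png',np.hstack([a[:600,:380],b[:,:420]])[:,:,::-1])
E
```

```text
[0.45815688 0.29718968 0.06192599] [[-0.04   0.833  0.552]
 [ 0.999  0.036  0.019]
 [-0.004  0.553 -0.833]] [0.60088358 0.37248951 0.54792629]
err tool axes [ 0.0003  0.0006 -0.0001]
```

View pics/s14z.png

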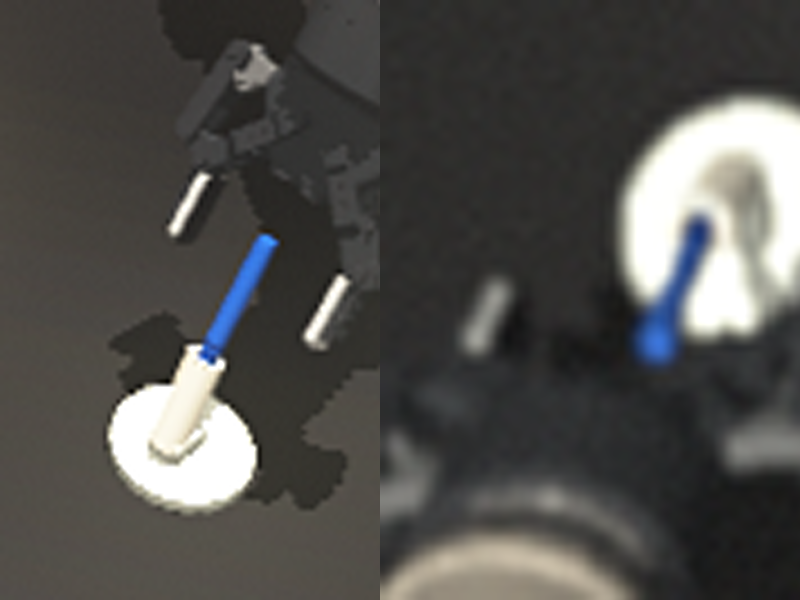

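Request:
apply_moves(
  moves="0 0 0 0 0 0 1; 0 0 0 0 0 0 1; 0 0 0 0 0 0 1; 0 0 0 0 0 0 1; 0 0 0 0 0 0 1; 0 0 0 0 0 0 1; 0 0 0 0 0 0 1",
  grip_force=30,
)

```text
time: 13.3
ee_pos: [0.4572, 0.2975, 0.0612]
tcp_rot: [0.201, 0.662, 0.692, 0.207]
ft_force: [-0.8, -1.3, 0.8]
opening: 0.0089
```

```bash
python3 - <<'E'
from h import *
p,r=Rt(); M=r.as_matrix(); print(p,M.round(3)); d=M[:,2]
T=lambda u,v:(130+(u+.5)/4-.5,140+(v+.5)/4-.5)
print(wb([.5292,.0390,0]))
rows([(p-.09*d,None,3)],1)
im,dd=snap('scene','s15')
a=cv2.resize(im[180:300,310:400],None,fx=5,fy=5,interpolation=cv2.INTER_CUBIC);cv2.imwrite('pics/s15z.png',a[:,:,::-1])
E
```

```text
[0.45721643 0.29752632 0.06124733] [[-0.042  0.833  0.552]
 [ 0.999  0.038  0.019]
 [-0.005  0.552 -0.834]]
[-0.04753796  0.04050954  0.        ]
0 0 -0.2 0 0 0 1; 0 0 -0.2 0 0 0 1; 0 0 -0.2 0 0 0 1
end [0.4076 0.2958 0.1363]
```

View pics/s15z.png

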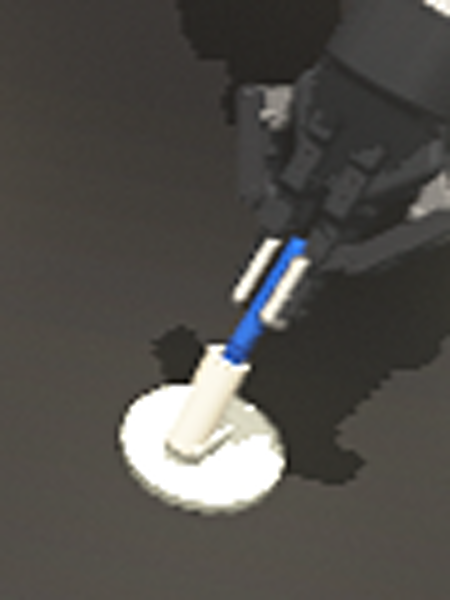

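Request:
apply_moves(
  moves="0 0 -0.2 0 0 0 1; 0 0 -0.2 0 0 0 1; 0 0 -0.2 0 0 0 1; 0 0 0 0 0 0 1; 0 0 0 0 0 0 1",
)

```text
time: 13.85
ee_pos: [0.4075, 0.2962, 0.1365]
tcp_rot: [0.201, 0.662, 0.692, 0.207]
ft_force: [0.9, -0.2, -0.3]
opening: 0.0093
```

```bash
cat >> h.py <<'E'
CUP=np.array([.5292,.039,.012])
def Qc(deg): a=np.radians(deg); return ori(B@np.array([np.sin(a),0,-np.cos(a)]),B[:,1])
E
python3 - <<'E'
from h import *
p,r=Rt(); print(p,manip.sense()['opening'])
q=Qc(8); d=q.as_matrix()[:,2]
tgt=CUP+B@np.array([-.0005,0,0])+np.array([0,0,.165])-.043*d
rows([([.40,.27,.26],q,5),(tgt+[0,0,.03],q,3)],1)
im,dd=snap('scene','s16')
a=cv2.resize(im[130:270,310:430],None,fx=5,fy=4,interpolation=cv2.INTER_CUBIC);cv2.imwrite('pics/s16z.png',a[:,:,::-1])
E
```

```text
[0.40753402 0.29616774 0.13649865] 0.00934658804420569
-0.035 0.081 -0.144 0.057 -0.009 0.025 1; -0.034 0.07 -0.15 0.056 -0.009 0.025 1; -0.034 0.057 -0.155 0.057 -0.009 0.025 1; -0.034 0.045 -0.159 0.056 -0.009 0.026 1; -0.034 0.032 -0.161 0.057 -0.009 0.025 1; -0.23 0.173 0.036 0 0 0 1; -0.229 0.173 0.036 0 0 0 1; -0.23 0.174 0.036 0 0 0 1; -0.229 0.173 0.036 0 0 0 1; -0.23 0.174 0.036 0 0 0 1; -0.229 0.173 0.035 0 0 0 1
end [0.5227 0.0401 0.2496]
```

View pics/s16z.png

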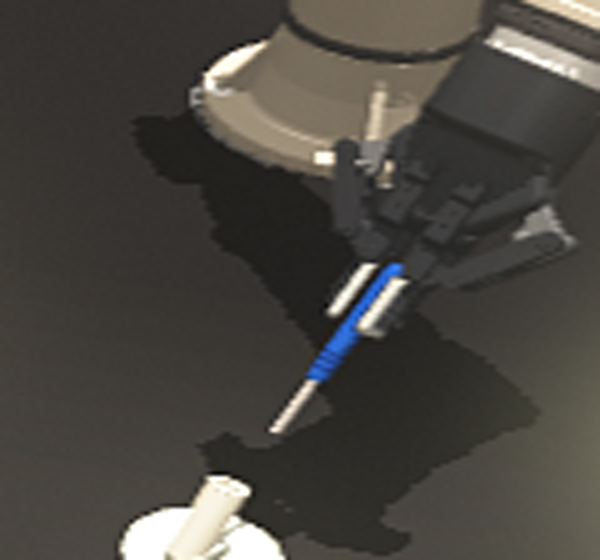

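Needle is held and out of the well. Moving over the cup.

Request:
apply_moves(
  moves="-0.035 0.081 -0.144 0.057 -0.009 0.025 1; -0.034 0.07 -0.15 0.056 -0.009 0.025 1; -0.034 0.057 -0.155 0.057 -0.009 0.025 1; -0.034 0.045 -0.159 0.056 -0.009 0.026 1; -0.034 0.032 -0.161 0.057 -0.009 0.025 1; -0.23 0.173 0.036 0 0 0 1; -0.229 0.173 0.036 0 0 0 1; -0.23 0.174 0.036 0 0 0 1; -0.229 0.173 0.036 0 0 0 1; -0.23 0.174 0.036 0 0 0 1; -0.229 0.173 0.035 0 0 0 1; 0 0 0 0 0 0 1",
)

```text
time: 15.1
ee_pos: [0.5242, 0.0295, 0.2479]
tcp_rot: [0.056, 0.766, 0.639, 0.042]
ft_force: [-1.1, 0.4, -1.3]
opening: 0.0093
```

Request:
apply_moves(
  moves="0 0 0 0 0 0 1; 0 0 0 0 0 0 1; 0 0 0 0 0 0 1",
)

```text
time: 15.4
ee_pos: [0.5221, 0.0415, 0.2488]
tcp_rot: [0.053, 0.761, 0.646, 0.044]
ft_force: [-0.7, -0.4, -0.5]
opening: 0.0092
```

```bash
python3 - <<'E'
from h import *
p,r=Rt(); M=r.as_matrix(); print(p,M.round(3),manip.sense()['opening'])
tip=p+.043*M[:,2]; print('tip',tip,'box',wb(tip),px('scene',tip),'cup',px('scene',CUP+[0,0,.066]))
im,dd=snap('scene','s17'); snap('top','t17')
a=cv2.resize(im[100:230,200:330],None,fx=4.6,fy=4.6,interpolation=cv2.INTER_CUBIC);cv2.imwrite('pics/s17z.png',a[:,:,::-1])
E
```

```text
[0.52214531 0.04153229 0.24878697] [[ 0.162  0.977  0.136]
 [ 0.987 -0.161 -0.023]
 [-0.001  0.138 -0.99 ]] 0.009217355511340708
tip [0.5279882  0.04052318 0.20619774] box [-0.04898454  0.04181182  0.20619774] [269.34517259 165.84091727] cup [266.78820986 204.18668029]
```

View pics/s17z.png

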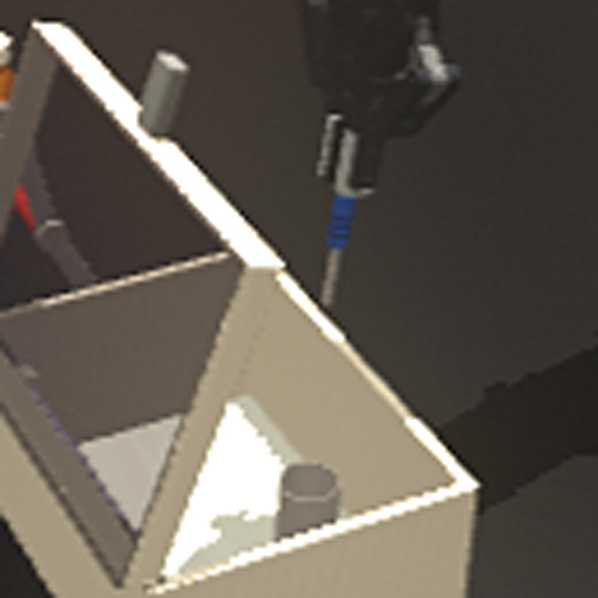

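```bash
python3 - <<'E'
from h import *
t=onplane('scene',271.3,165.9,.206); print(t, 'minus cup', wb(t)-wb(onplane('scene',267,204.4,.078)))
p,r=Rt(); print('robot',wb(p+.043*r.as_matrix()[:,2])-wb(CUP))
im,_=load('t17');a=cv2.resize(im[150:270,180:330],None,fx=4.6,fy=4.6,interpolation=cv2.INTER_CUBIC);cv2.imwrite('pics/t17z.png',a[:,:,::-1])
E
```

```text
[0.52390322 0.04340146 0.206     ] minus cup [-0.00586362  0.00241992  0.128     ]
robot [-0.0011454   0.00111006  0.194704  ]
```

View pics/t17z.png

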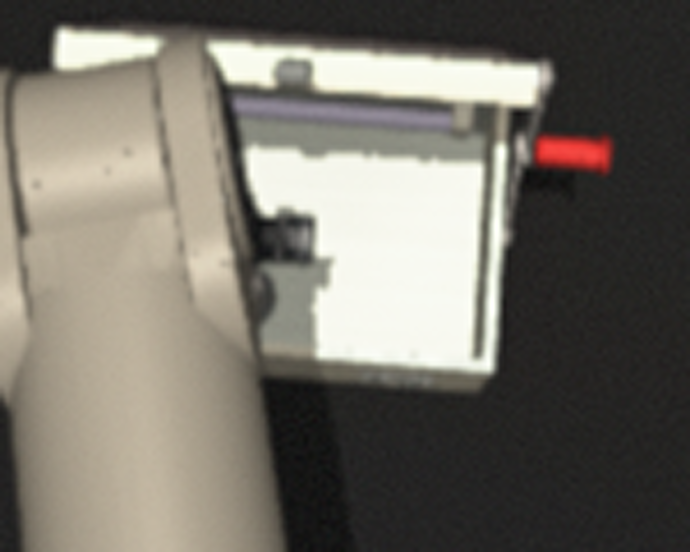

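```bash
python3 - <<'E'
from h import *
p,r=Rt(); q=Qc(8)
a=p+B@np.array([.007,-.0018,0])
rows([(a,q,1),(a-[0,0,.11],q,4)],1)
E
```

```text
-0.012 0.046 0.006 0 0 0.002 1; 0 -0.025 0.182 0 0 0 1; 0 -0.026 0.182 0 0 0 1; 0 -0.025 0.181 0 0 0 1; 0 -0.026 0.182 0 0 0 1
end [0.5289 0.0383 0.1392]
```

Request:
apply_moves(
  moves="-0.012 0.046 0.006 0 0 0.002 1; 0 -0.025 0.182 0 0 0 1; 0 -0.026 0.182 0 0 0 1; 0 -0.025 0.181 0 0 0 1; 0 0 0 0 0 0 1; 0 0 0 0 0 0 1",
)

```text
time: 16.1
ee_pos: [0.5297, 0.0369, 0.1675]
tcp_rot: [0.054, 0.762, 0.643, 0.045]
ft_force: [0.4, -0.2, -0.2]
opening: 0.009
```

```bash
python3 - <<'E'
from h import *
p,r=Rt(); M=r.as_matrix(); print(p,manip.sense()['ft_force'])
tip=p+.043*M[:,2]; print('tip',tip,'box',wb(tip)-wb(CUP),px('scene',tip),'cup',px('scene',CUP+[0,0,.066]))
im,dd=snap('scene','s18')
a=cv2.resize(im[150:230,240:320],None,fx=7.5,fy=7.5,interpolation=cv2.INTER_CUBIC);cv2.imwrite('pics/s18z.png',a[:,:,::-1])
E
```

```text
[0.52973309 0.03692091 0.16746195] [ 0.42662805 -0.15799634 -0.17444005]
tip [0.53564534 0.03588583 0.12488292] box [ 0.00687093 -0.00200767  0.11288292] [264.79488497 191.00315711] cup [266.78820986 204.18668029]
```

View pics/s18z.png

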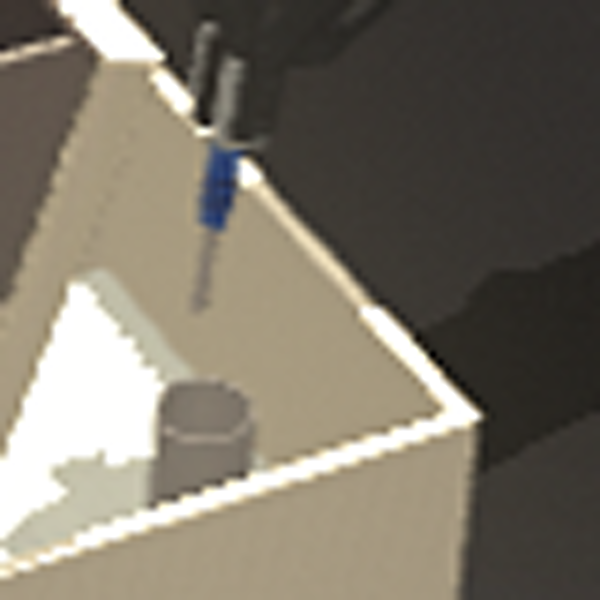

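```bash
python3 - <<'E'
from h import *
for z in (.125,.078,.012): print(px('scene',[.5356,.0359,z]),px('scene',[CUP[0],CUP[1],z]))
t=onplane('scene',266.5,190.7,.125);c=onplane('scene',267.3,204.2,.078); print(wb(t)-wb(c))
q=Qc(8);p,r=Rt()
print(px('scene',[.5356,.0359,.078])-px('scene',[.5296,.0369,.078]))
E
```

```text
[264.8130654  190.96522631] [267.42454262 190.68677147]
[264.239322  204.4703652] [266.78820986 204.18668029]
[263.47894527 222.36859877] [265.94484099 222.07889542]
[ 0.00347089 -0.00169413  0.047     ]
[-1.95917947  0.63206014]
```

```bash
python3 - <<'E'
from h import *
p,r=Rt(); q=Qc(8)
a=p+B@np.array([-.001,.0015,0])
rows([(a-[0,0,.108],q,6)],1)
E
```

```text
0.002 -0.018 0.119 0 0 0 1; 0.002 -0.018 0.119 0 0 0 1; 0.001 -0.018 0.118 0 0 0 1; 0.002 -0.018 0.119 0.001 0 -0.001 1; 0.001 -0.018 0.118 0 0 0 1; 0.002 -0.018 0.119 0.001 0 -0.001 1
end [0.53   0.0387 0.0605]
```

Request:
apply_moves(
  moves="0.002 -0.018 0.119 0 0 0 1; 0.002 -0.018 0.119 0 0 0 1; 0.001 -0.018 0.118 0 0 0 1; 0.002 -0.018 0.119 0 0 0 1; 0.001 -0.018 0.118 0 0 0 1; 0 0 0 0 0 0 1",
)

```text
time: 16.75
ee_pos: [0.5281, 0.0384, 0.0767]
tcp_rot: [0.053, 0.762, 0.644, 0.044]
ft_force: [-1.3, 0.3, 0.1]
opening: 0.009
```

```bash
python3 - <<'E'
from h import *
p,r=Rt(); M=r.as_matrix(); print(p,manip.sense()['ft_force'],manip.sense()['opening'])
im,dd=snap('scene','s19')
a=cv2.resize(im[150:230,240:320],None,fx=7.5,fy=7.5,interpolation=cv2.INTER_CUBIC);cv2.imwrite('pics/s19z.png',a[:,:,::-1])
E
```

```text
[0.5281173  0.03843674 0.07666947] [-1.31229631  0.25853725  0.13520374] 0.009000077239120318
```

View pics/s19z.png

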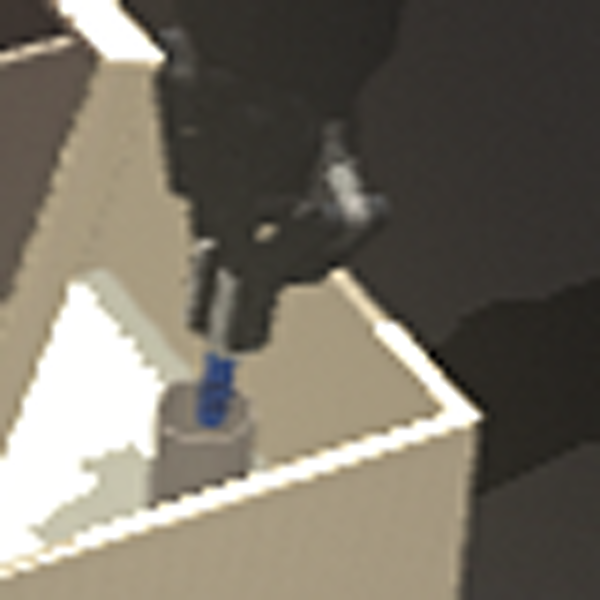

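Request:
apply_moves(
  moves="0 -0.008 0.06 0 0 0 1; 0 -0.006 0.04 0 0 0 1; 0 0 0 0 0 0 1",
)

```text
time: 17.1
ee_pos: [0.5282, 0.0383, 0.0616]
tcp_rot: [0.053, 0.762, 0.643, 0.045]
ft_force: [0.5, 0.4, -1.0]
opening: 0.0089
```

Request:
apply_moves(
  moves="0 0 0 0 0 0 0.4; 0 0 0 0 0 0 0.3; 0 0 0 0 0 0 0.3; 0 0 0 0 0 0 0.3; 0 0 0 0 0 0 0.3",
)

```text
time: 17.6
ee_pos: [0.5287, 0.0383, 0.0621]
tcp_rot: [0.054, 0.762, 0.643, 0.045]
ft_force: [-0.0, -0.1, -0.3]
opening: 0.0297
```

```bash
python3 - <<'E'
from h import *
p,r=Rt(); M=r.as_matrix(); print(p,manip.sense()['ft_force'],manip.sense()['opening'])
im,dd=snap('scene','s20')
a=cv2.resize(im[150:230,240:320],None,fx=7.5,fy=7.5,interpolation=cv2.INTER_CUBIC);cv2.imwrite('pics/s20z.png',a[:,:,::-1])
E
```

```text
[0.5287117  0.03827051 0.0620945 ] [-0.04391359 -0.05544933 -0.33650842] 0.029699071354235388
```

View pics/s20z.png

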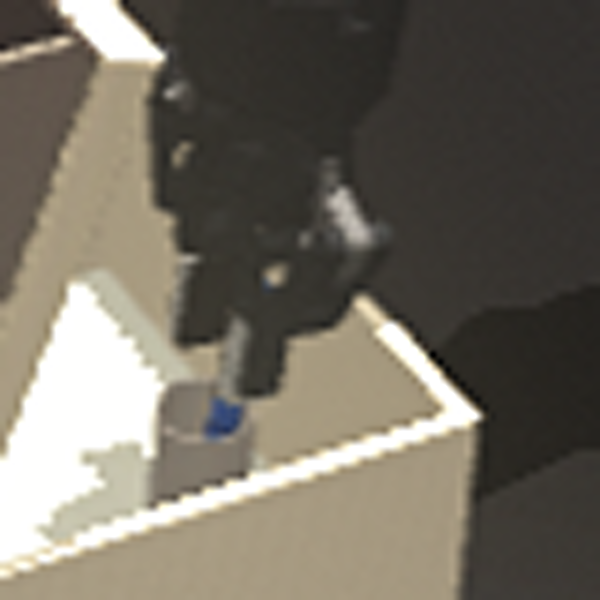

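Request:
apply_moves(
  moves="0 0 0 0 0 0 -0.1; 0 0 0 0 0 0 -0.1; 0 0 0 0 0 0 -0.1; 0 0 -0.08 0 0 0 -0.1; 0 0 -0.15 0 0 0 -0.1; 0 0 -0.25 0 0 0 -0.1; 0 0 -0.3 0 0 0 -0.1; 0 0 -0.3 0 0 0 -0.1; 0 0 -0.2 0 0 0 -0.1; 0 0 0 0 0 0 -0.1",
)

```text
time: 18.65
ee_pos: [0.5054, 0.0431, 0.2586]
tcp_rot: [0.056, 0.762, 0.643, 0.051]
ft_force: [-0.0, -0.6, -0.2]
opening: 0.047
```

```bash
python3 - <<'E'
from h import *
p,r=Rt(); M=r.as_matrix(); print(p,manip.sense()['ft_force'],manip.sense()['opening'])
im,dd=snap('scene','s21'); snap('top','t21')
a=cv2.resize(im[120:240,200:320],None,fx=5,fy=5,interpolation=cv2.INTER_CUBIC);cv2.imwrite('pics/s21z.png',a[:,:,::-1])
E
python3 knob.py t21
```

```text
[0.50540236 0.04310789 0.25859608] [-0.02708918 -0.62140001 -0.20888694] 0.04700712310905625
t21 [296 179  17   9 125] [304.2 182.7]
foot angle from front 2.017 knob box [ 0.0384 -0.1734  0.1673]
depth [ 0.0386 -0.1789  0.1712]
```

View pics/s21z.png

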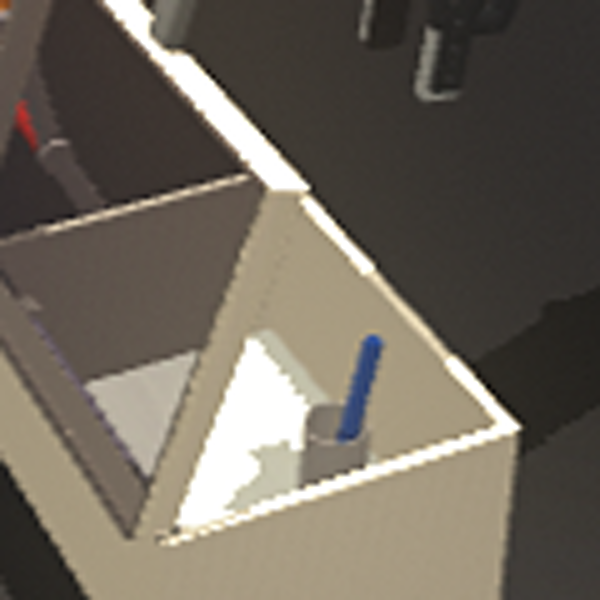

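```bash
cat >> h.py <<'E'
def Qk(deg): a=np.radians(deg); return ori(B@np.array([0,np.sin(a),-np.cos(a)]),B[:,0])
def tcp(g,q,off=.055): return bw(*g)+off*q.as_matrix()[:,2]   # g: grasp point in box frame
E
python3 - <<'E'
from h import *
from scipy.spatial.transform import Slerp
p,r=Rt(); q=Qk(30); print((r.inv()*q).magnitude()*57.3)
print('bottle',onplane('top',397,222,.125))
qm=Slerp([0,1],R.concatenate([r,q]))([.4])[0]
rows([(tcp((-.11,-.03,.34),qm),qm,1),(tcp((-.08,-.26,.34),q),q,1),(tcp((.0385,-.225,.254),q),q,1)],-1)
E
```

```text
95.94053195846843
bottle [ 0.44220059 -0.45478532  0.125     ]
-0.08 -0.042 -0.05 0.027 0.015 0.08 -1; -0.084 -0.033 -0.05 0.026 0.015 0.079 -1; -0.086 -0.025 -0.051 0.027 0.016 0.08 -1; -0.088 -0.016 -0.053 0.026 0.015 0.079 -1; -0.088 -0.008 -0.054 0.027 0.016 0.08 -1; -0.144 0.138 -0.042 0.028 0.016 0.085 -1; -0.123 0.154 -0.052 0.028 0.016 0.085 -1; -0.101 0.167 -0.062 0.029 0.017 0.085 -1; -0.076 0.176 -0.072 0.028 0.016 0.085 -1; -0.05 0.181 -0.081 0.029 0.017 0.086 -1; -0.023 0.181 -0.091 0.028 0.016 0.085 -1; 0.003 0.179 -0.099 0.029 0.017 0.086 -1
0.197 0.021 0.153 0 0 0 -1; 0.198 0.021 0.153 0 0 0 -1; 0.197 0.021 0.154 0 0 0 -1; 0.198 0.022 0.153 0 0 0 -1
end [ 0.5748 -0.21    0.2064]
```

Request:
apply_moves(
  moves="-0.08 -0.042 -0.05 0.027 0.015 0.08 -1; -0.084 -0.033 -0.05 0.026 0.015 0.079 -1; -0.086 -0.025 -0.051 0.027 0.016 0.08 -1; -0.088 -0.016 -0.053 0.026 0.015 0.079 -1; -0.088 -0.008 -0.054 0.027 0.016 0.08 -1; -0.144 0.138 -0.042 0.028 0.016 0.085 -1; -0.123 0.154 -0.052 0.028 0.016 0.085 -1; -0.101 0.167 -0.062 0.029 0.017 0.085 -1; -0.076 0.176 -0.072 0.028 0.016 0.085 -1; -0.05 0.181 -0.081 0.029 0.017 0.086 -1; -0.023 0.181 -0.091 0.028 0.016 0.085 -1; 0.003 0.179 -0.099 0.029 0.017 0.086 -1",
)

```text
time: 19.95
ee_pos: [0.4517, -0.2256, 0.2899]
tcp_rot: [-0.259, 0.962, -0.084, 0.019]
ft_force: [0.1, -0.2, 0.3]
opening: 0.0851
```

Request:
apply_moves(
  moves="0 0 0 0 0 0 -1; 0 0 0 0 0 0 -1; 0 0 0 0 0 0 -1",
)

```text
time: 20.25
ee_pos: [0.4523, -0.2235, 0.2909]
tcp_rot: [-0.258, 0.963, -0.08, 0.02]
ft_force: [-0.4, -0.1, -1.0]
opening: 0.085
```

```bash
python3 - <<'E'
from h import *
p,r=Rt(); q=Qk(30); print(p,(r.inv()*q).magnitude()*57.3, wb(p-.055*r.as_matrix()[:,2]),manip.sense()['joint_positions'])
rows([(tcp((-.06,-.25,.31),q),q,1),(tcp((.0385,-.235,.272),q),q,1),(tcp((.0385,-.225,.254),q),q,1)],-1)
im,dd=snap('scene','s22'); im2,_=snap('top','t22')
cv2.imwrite('pics/s22z.png',np.vstack([np.hstack([im[:300,130:],im2[:300,:400]])])[:,:,::-1])
E
```

```text
[ 0.45225589 -0.22345514  0.29094126] 0.18864679348503952 [-0.07993375 -0.25858417  0.33855006] [ 0.17986415  0.49422369  0.90908352  1.33733631 -0.72011724  1.89818814
  0.85112646]
0.135 0.046 0.193 -0.001 0.002 0 -1; 0.219 0.013 0.09 0 0 0 -1; 0.219 0.013 0.09 0 0 0 -1; 0.218 0.014 0.089 0 0 0 -1; 0 0.002 0.138 0 0 0 -1
end [ 0.5747 -0.2099  0.2063]
```

View pics/s22z.png

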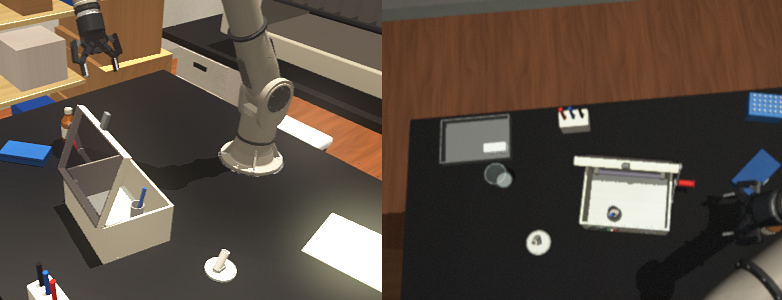

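Request:
apply_moves(
  moves="0.135 0.046 0.193 0 0 0 -1; 0.219 0.013 0.09 0 0 0 -1; 0.219 0.013 0.09 0 0 0 -1; 0.218 0.014 0.089 0 0 0 -1; 0 0 0.138 0 0 0 -1; 0 0 0 0 0 0 -1; 0 0 0 0 0 0 -1",
)

```text
time: 21.05
ee_pos: [0.5744, -0.21, 0.2075]
tcp_rot: [-0.258, 0.963, -0.08, 0.02]
ft_force: [0.7, -0.4, 0.2]
opening: 0.0851
```

```bash
python3 - <<'E'
from h import *
p,r=Rt(); q=Qk(30); print(p,(r.inv()*q).magnitude()*57.3, wb(p-.055*r.as_matrix()[:,2]),manip.sense()['joint_positions'])
rows([(tcp((.0375,-.175,.167),q),q,4)],-1)
im,dd=snap('scene','s23'); im2,_=snap('top','t23')
a=cv2.resize(im2[140:240,230:370],None,fx=5,fy=5,interpolation=cv2.INTER_CUBIC)
cv2.imwrite('pics/s23z.png',a[:,:,::-1])
E
python3 knob.py t23
```

```text
[ 0.57438887 -0.20996581  0.20747017] 0.14051307778931377 [ 0.03825514 -0.22506358  0.2551129 ] [ 0.17350828  0.71215514  0.8335887   1.20522861 -0.88183721  1.80175062
  0.76408411]
-0.001 0.001 0.169 0 0 0 -1; -0.001 0.001 0.169 0 0.001 0 -1; -0.001 0.001 0.169 0 0 0 -1; 0 0.001 0.169 0 0.001 0 -1
end [ 0.5821 -0.1604  0.1193]
t23 [296 179  17   9 124] [304.2 182.7]
foot angle from front 2.018 knob box [ 0.0385 -0.1735  0.1672]
depth [ 0.0387 -0.1789  0.1715]
```

View pics/s23z.png

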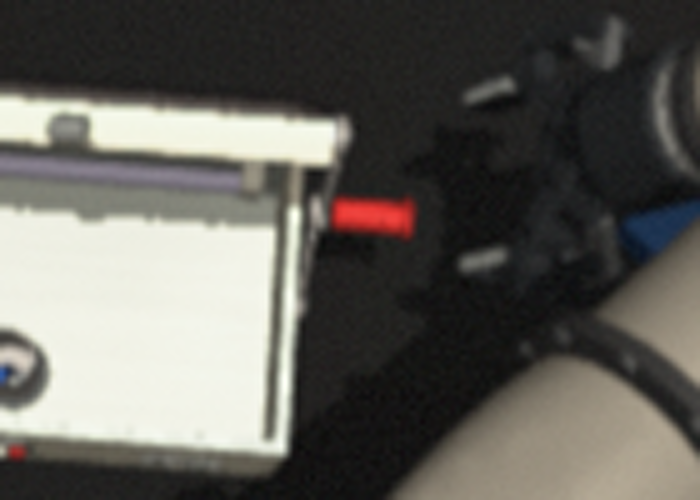

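```bash
python3 - <<'E'
from h import *
p,r=Rt(); M=r.as_matrix()
for s in (-1,1):
    t=p-.048*M[:,2]+s*.0425*M[:,0]; u=px('top',t); print('tip',wb(t).round(3),u,((u-[230,140])*5).round())
k=bw(.0385,-.1725,.167); u=px('top',k); print(u,((u-[230,140])*5).round())
for g in (.05,.11): 
    t=p+g*M[:,2]-.055*M[:,2]; u=px('top',t); print(wb(t).round(3),((u-[230,140])*5).round())
E
```

```text
tip [-0.004 -0.223  0.25 ] [326.28360774 191.5858473 ] [481. 258.]
tip [ 0.081 -0.223  0.25 ] [327.15991973 161.57666465] [486. 108.]
[303.88628737 182.68834073] [369. 213.]
[ 0.038 -0.202  0.213] [433. 197.]
[ 0.038 -0.172  0.161] [367. 216.]
```

Request:
apply_moves(
  moves="0 0 0.169 0 0 0 -1; 0 0 0.169 0 0 0 -1; 0 0 0.169 0 0 0 -1; 0 0 0.169 0 0 0 -1; 0 0 0 0 0 0 -1; 0 0 0 0 0 0 -1",
)

```text
time: 21.75
ee_pos: [0.5828, -0.1621, 0.1204]
tcp_rot: [-0.257, 0.963, -0.081, 0.021]
ft_force: [0.7, -1.1, 0.1]
opening: 0.0853
```

```bash
python3 - <<'E'
from h import *
p,r=Rt(); q=Qk(30); print(p,(r.inv()*q).magnitude()*57.3, wb(p-.055*r.as_matrix()[:,2]),manip.sense()['joint_positions'],manip.sense()['ft_force'])
im,dd=snap('scene','s24'); im2,_=snap('top','t24')
a=cv2.resize(im2[140:240,230:370],None,fx=5,fy=5,interpolation=cv2.INTER_CUBIC)
cv2.imwrite('pics/s24z.png',a[:,:,::-1])
E
python3 knob.py t24
```

```text
[ 0.58275201 -0.16205024  0.12044959] 0.11026815330379666 [ 0.03844842 -0.17637282  0.16812247] [ 0.07319133  0.73720016  0.81308504  1.39897298 -0.91103156  1.61277933
  0.82129705] [ 0.69310177 -1.13089382  0.07821349]
t24 [296 179  17   8 116] [303.7 182.6]
foot angle from front 2.02 knob box [ 0.0387 -0.172   0.1672]
depth [ 0.0379 -0.1771  0.1715]
```

View pics/s24z.png

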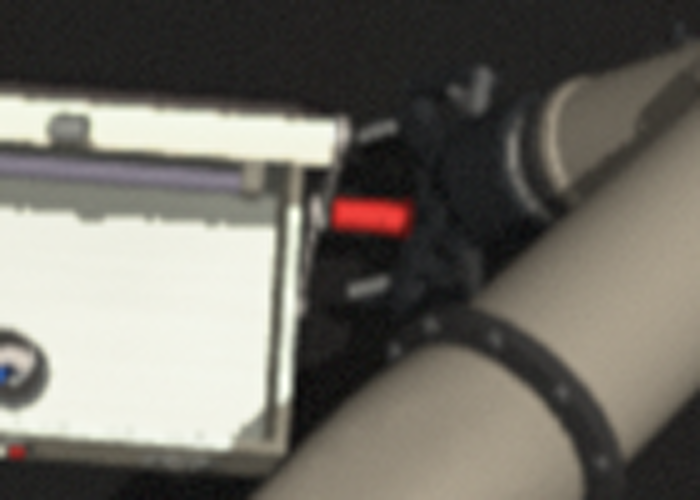

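Request:
apply_moves(
  moves="0 0 0 0 0 0 1; 0 0 0 0 0 0 1; 0 0 0 0 0 0 1; 0 0 0 0 0 0 1; 0 0 0 0 0 0 1; 0 0 0 0 0 0 1",
  grip_force=40,
)

```text
time: 22.45
ee_pos: [0.5825, -0.1614, 0.1192]
tcp_rot: [-0.258, 0.963, -0.081, 0.021]
ft_force: [-0.8, 0.1, 0.9]
opening: 0.0162
```

```bash
cat > arc.py <<'E'
from h import *
import sys
def kp(a): return np.array([-.089*np.cos(a),0,.087+.089*np.sin(a)])
a0,a1,n=float(sys.argv[1]),float(sys.argv[2]),int(sys.argv[3]); lean=float(sys.argv[4]) if len(sys.argv)>4 else 30
p,r=Rt(); M=r.as_matrix(); g=wb(p-.055*M[:,2]); s=manip.sense()
print('p',p.round(4),'grasp box',g.round(4),'foot ang',np.arctan2(g[2]-.087,-g[0]).round(3),'rad',np.hypot(g[0],g[2]-.087).round(4),'F box',(B.T@s['ft_force']).round(1),'op',round(s['opening'],4),'q',np.round(s['joint_positions'],2),'roterr',((r.inv()*Qk(30)).magnitude()*57.3).round(2))
q=Qk(lean)
w=[(tcp(g+kp(a0+(a1-a0)*i/n)-kp(a0),r),None,1) for i in range(1,n+1)]
rows(w,1)
E
python3 arc.py 2.02 1.7 8
```

```text
Traceback (most recent call last):
  File "arc.py", line 6, in <module>
    print('p',p.round(4),'grasp box',g.round(4),'foot ang',np.arctan2(g[2]-.087,-g[0]).round(3),'rad',np.hypot(g[0],g[2]-.087).round(4),'F box',(B.T@s['ft_force']).round(1),'op',round(s['opening'],4),'q',np.round(s['joint_positions'],2),'roterr',((r.inv()*Qk(30)).magnitude()*57.3).round(2))
                                                                                                                                                                                                                                                      ^^^^^^^^^^^^^^^^^^^^^^^^^^^^^^^^^^^^^^^^^
AttributeError: 'float' object has no attribute 'round'
```

Knob gripped (opening 16 mm).

```bash
sed -i "s/((r.inv()\*Qk(30)).magnitude()\*57.3).round(2)/round(float((r.inv()*Qk(30)).magnitude()*57.3),2)/" arc.py; python3 arc.py 2.02 1.7 8
```

```text
p [ 0.5825 -0.1614  0.1192] grasp box [ 0.0382 -0.1758  0.1668] foot ang 2.017 rad 0.0885 F box [-0.8 -0.   0.9] op 0.0162 q [ 0.07  0.74  0.81  1.4  -0.91  1.61  0.82] roterr 0.14
-0.022 -0.005 -0.009 0 0 0 1; -0.022 -0.004 -0.007 0 0 0 1; -0.022 -0.004 -0.007 0 0 0 1; -0.023 -0.004 -0.007 0 0 0 1; -0.022 -0.003 -0.005 0 0 0 1; -0.024 -0.003 -0.005 0 0 0 1; -0.023 -0.002 -0.003 0 0 0 1; -0.023 -0.002 -0.003 0 0 0 1
end [ 0.5558 -0.1568  0.1272]
```

Request:
apply_moves(
  moves="-0.022 -0.005 -0.009 0 0 0 1; -0.022 -0.004 -0.007 0 0 0 1; -0.022 -0.004 -0.007 0 0 0 1; -0.023 -0.004 -0.007 0 0 0 1; -0.022 -0.003 -0.005 0 0 0 1; -0.024 -0.003 -0.005 0 0 0 1; -0.023 -0.002 -0.003 0 0 0 1; -0.023 -0.002 -0.003 0 0 0 1; 0 0 0 0 0 0 1",
)

```text
time: 23.35
ee_pos: [0.5553, -0.1566, 0.1274]
tcp_rot: [-0.258, 0.963, -0.081, 0.02]
ft_force: [0.3, -0.9, 1.7]
opening: 0.0161
```

```bash
python3 arc.py 1.7 1.22 12; python3 - <<'E'
from h import *
im,dd=snap('scene','s25'); im2,_=snap('top','t25')
a=np.hstack([cv2.resize(im[60:260,150:350],None,fx=2,fy=2),cv2.resize(im2[130:250,230:350],(400,400),interpolation=cv2.INTER_CUBIC)])
cv2.imwrite('pics/s25z.png',a[:,:,::-1])
E
python3 knob.py t25
```

```text
p [ 0.5553 -0.1566  0.1274] grasp box [ 0.0106 -0.1756  0.1751] foot ang 1.69 rad 0.0887 F box [ 0.5 -0.8  1.7] op 0.0161 q [ 0.05  0.69  0.83  1.47 -0.88  1.6   0.85] roterr 0.14
-0.024 -0.001 -0.002 0 0 0 1; -0.023 -0.001 -0.002 0 0 0 1; -0.024 0 0 0 0 0 1; -0.024 0 0 0 0 0 1; -0.023 0 0.001 0 0 0 1; -0.024 0.002 0.002 0 0 0 1; -0.024 0.001 0.003 0 0 0 1; -0.023 0.002 0.003 0 0 0 1; -0.023 0.003 0.005 0 0 0 1; -0.023 0.003 0.005 0 0 0 1; -0.023 0.003 0.006 0 0 0 1; -0.022 0.004 0.006 0 0 0 1
end [ 0.5139 -0.1497  0.1228]
t25 [296 188  16   6  81] [302.9 190.3]
foot angle from front 1.717 knob box [ 0.013  -0.1695  0.175 ]
depth [ 0.011  -0.1685  0.1817]
```

View pics/s25z.png

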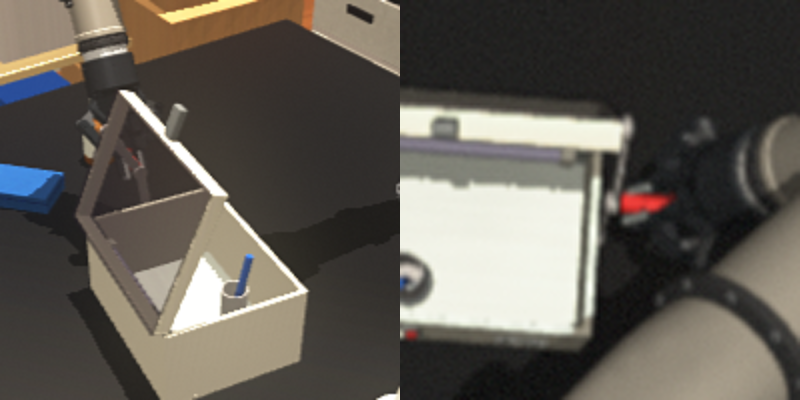

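Knee is through straight and held by the gripper. Continue the arc.

Request:
apply_moves(
  moves="-0.024 -0.001 -0.002 0 0 0 1; -0.023 -0.001 -0.002 0 0 0 1; -0.024 0 0 0 0 0 1; -0.024 0 0 0 0 0 1; -0.023 0 0.001 0 0 0 1; -0.024 0.002 0.002 0 0 0 1; -0.024 0.001 0.003 0 0 0 1; -0.023 0.002 0.003 0 0 0 1; -0.023 0.003 0.005 0 0 0 1; -0.023 0.003 0.005 0 0 0 1; -0.023 0.003 0.006 0 0 0 1; -0.022 0.004 0.006 0 0 0 1",
)

```text
time: 24.65
ee_pos: [0.5132, -0.1493, 0.1223]
tcp_rot: [-0.258, 0.963, -0.08, 0.02]
ft_force: [-3.8, 1.3, 3.9]
opening: 0.0158
```

```bash
python3 arc.py 1.22 .74 12; python3 - <<'E'
from h import *
im,dd=snap('scene','s26'); im2,_=snap('top','t26')
a=np.hstack([cv2.resize(im[60:260,150:350],None,fx=2,fy=2),cv2.resize(im2[130:250,230:350],(400,400),interpolation=cv2.INTER_CUBIC)])
cv2.imwrite('pics/s26z.png',a[:,:,::-1])
E
```

```text
p [ 0.5132 -0.1493  0.1223] grasp box [-0.032  -0.1753  0.17  ] foot ang 1.202 rad 0.0889 F box [-4.   0.7  3.9] op 0.0158 q [ 0.03  0.62  0.85  1.6  -0.84  1.56  0.9 ] roterr 0.22
-0.022 0.004 0.008 0 0 0 1; -0.022 0.005 0.008 0 0 0 1; -0.021 0.005 0.009 0 0 0 1; -0.021 0.006 0.01 0 0 0 1; -0.02 0.006 0.01 0 0 0 1; -0.02 0.006 0.011 0 0 0 1; -0.02 0.007 0.012 0 0 0 1; -0.019 0.008 0.013 0 0 0 1; -0.018 0.007 0.013 0 0 0 1; -0.017 0.008 0.014 0 0 0 1; -0.017 0.008 0.014 0 0 0 1; -0.017 0.009 0.015 0 0 0 1
end [ 0.4785 -0.1435  0.0987]
```

View pics/s26z.png

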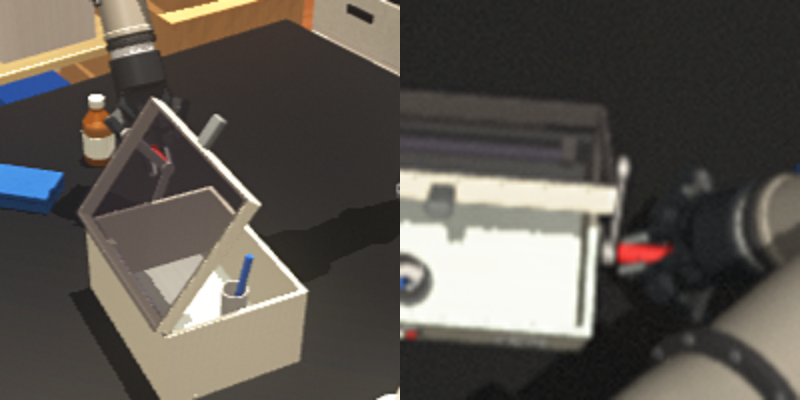

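Request:
apply_moves(
  moves="-0.022 0.004 0.008 0 0 0 1; -0.022 0.005 0.008 0 0 0 1; -0.021 0.005 0.009 0 0 0 1; -0.021 0.006 0.01 0 0 0 1; -0.02 0.006 0.01 0 0 0 1; -0.02 0.006 0.011 0 0 0 1; -0.02 0.007 0.012 0 0 0 1; -0.019 0.008 0.013 0 0 0 1; -0.018 0.007 0.013 0 0 0 1; -0.017 0.008 0.014 0 0 0 1; -0.017 0.008 0.014 0 0 0 1; -0.017 0.009 0.015 0 0 0 1",
)

```text
time: 25.95
ee_pos: [0.4776, -0.1432, 0.0971]
tcp_rot: [-0.258, 0.963, -0.081, 0.018]
ft_force: [-6.1, 2.1, -0.6]
opening: 0.0161
```

```bash
python3 arc.py .74 .26 12; python3 - <<'E'
from h import *
im,dd=snap('scene','s27'); im2,_=snap('top','t27')
a=np.hstack([cv2.resize(im[60:260,150:350],None,fx=2,fy=2),cv2.resize(im2[130:250,230:350],(400,400),interpolation=cv2.INTER_CUBIC)])
cv2.imwrite('pics/s27z.png',a[:,:,::-1])
E
```

```text
p [ 0.4776 -0.1432  0.0971] grasp box [-0.068  -0.1751  0.1447] foot ang 0.704 rad 0.0892 F box [-6.4  1.1 -0.6] op 0.0161 q [ 0.02  0.6   0.86  1.72 -0.83  1.49  0.97] roterr 0.4
-0.016 0.009 0.016 0 0 0 1; -0.014 0.009 0.016 0 0 0 1; -0.014 0.01 0.016 0 0 0 1; -0.014 0.01 0.017 0 0 0 1; -0.012 0.01 0.018 0 0 0 1; -0.012 0.01 0.018 0 0 0 1; -0.011 0.011 0.018 0 0 0 1; -0.01 0.01 0.019 0 0 0 1; -0.009 0.011 0.019 0 0 0 1; -0.008 0.011 0.019 0 0 0 1; -0.007 0.012 0.02 0 0 0 1; -0.007 0.011 0.019 0 0 0 1
end [ 0.4575 -0.1398  0.06  ]
```

View pics/s27z.png

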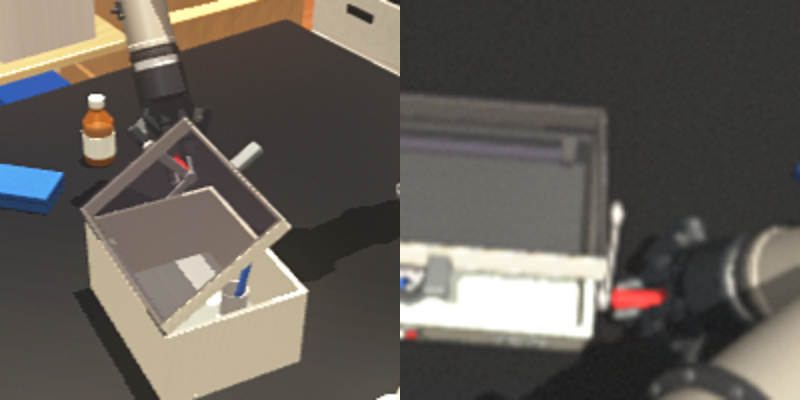

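Request:
apply_moves(
  moves="-0.016 0.009 0.016 0 0 0 1; -0.014 0.009 0.016 0 0 0 1; -0.014 0.01 0.016 0 0 0 1; -0.014 0.01 0.017 0 0 0 1; -0.012 0.01 0.018 0 0 0 1; -0.012 0.01 0.018 0 0 0 1; -0.011 0.011 0.018 0 0 0 1; -0.01 0.01 0.019 0 0 0 1; -0.009 0.011 0.019 0 0 0 1; -0.008 0.011 0.019 0 0 0 1; -0.007 0.012 0.02 0 0 0 1; -0.007 0.011 0.019 0 0 0 1",
)

```text
time: 27.25
ee_pos: [0.4592, -0.1401, 0.0606]
tcp_rot: [-0.258, 0.963, -0.08, 0.02]
ft_force: [-3.1, 3.0, -3.5]
opening: 0.0155
```

```bash
python3 arc.py .24 -.23 12; python3 - <<'E'
from h import *
im,dd=snap('scene','s28'); im2,_=snap('top','t28')
a=np.hstack([cv2.resize(im[60:260,150:350],None,fx=2,fy=2),cv2.resize(im2[130:250,230:350],(400,400),interpolation=cv2.INTER_CUBIC)])
cv2.imwrite('pics/s28z.png',a[:,:,::-1])
E
```

```text
p [ 0.4592 -0.1401  0.0606] grasp box [-0.0868 -0.1751  0.1082] foot ang 0.24 rad 0.0894 F box [-3.6  2.5 -3.5] op 0.0155 q [ 0.03  0.62  0.85  1.8  -0.85  1.42  1.05] roterr 0.21
-0.005 0.011 0.02 0 0 0 1; -0.004 0.012 0.019 0 0 0 1; -0.003 0.011 0.02 0 0 0 1; -0.003 0.012 0.02 0 0 0 1; -0.001 0.011 0.021 0 0 0 1; -0.001 0.012 0.02 0 0 0 1; 0.001 0.012 0.02 0 0 0 1; 0.001 0.011 0.02 0 0 0 1; 0.002 0.012 0.02 0 0 0 1; 0.004 0.011 0.02 0 0 0 1; 0.004 0.012 0.02 0 0 0 1; 0.005 0.011 0.019 0 0 0 1
end [ 0.4591 -0.1401  0.0192]
```

View pics/s28z.png

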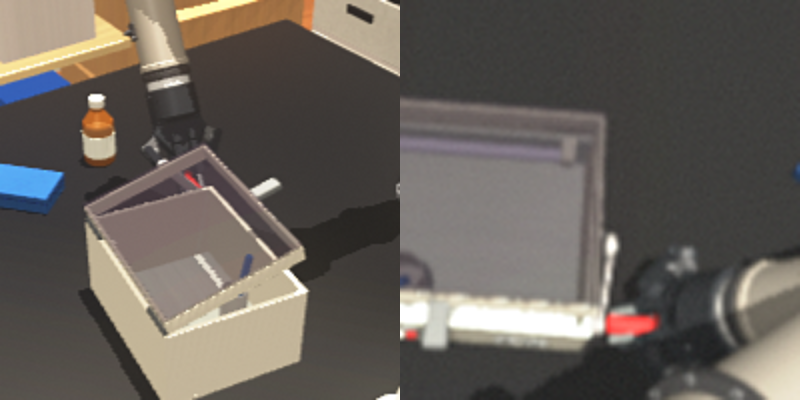

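Request:
apply_moves(
  moves="-0.005 0.011 0.02 0 0 0 1; -0.004 0.012 0.019 0 0 0 1; -0.003 0.011 0.02 0 0 0 1; -0.003 0.012 0.02 0 0 0 1; -0.001 0.011 0.021 0 0 0 1; -0.001 0.012 0.02 0 0 0 1; 0.001 0.012 0.02 0 0 0 1; 0.001 0.011 0.02 0 0 0 1; 0.002 0.012 0.02 0 0 0 1; 0.004 0.011 0.02 0 0 0 1",
)

```text
time: 28.35
ee_pos: [0.4578, -0.1398, 0.0262]
tcp_rot: [-0.258, 0.963, -0.08, 0.02]
ft_force: [-4.6, 2.0, -5.9]
opening: 0.0156
```

```bash
python3 arc.py -.15 -.23 3; python3 - <<'E'
from h import *
im,dd=snap('scene','s29'); im2,_=snap('top','t29')
a=np.hstack([cv2.resize(im[60:260,150:350],None,fx=2,fy=2),cv2.resize(im2[130:250,230:350],(400,400),interpolation=cv2.INTER_CUBIC)])
cv2.imwrite('pics/s29z.png',a[:,:,::-1])
E
```

```text
p [ 0.4578 -0.1398  0.0262] grasp box [-0.0883 -0.1751  0.0739] foot ang -0.148 rad 0.0892 F box [-4.9  1.2 -5.9] op 0.0156 q [ 0.05  0.67  0.82  1.82 -0.89  1.38  1.1 ] roterr 0.22
0.003 0.008 0.014 0 0 0 1; 0.003 0.008 0.013 0 0 0 1; 0.003 0.007 0.013 0 0 0 1
end [ 0.4591 -0.14    0.0193]
```

View pics/s29z.png

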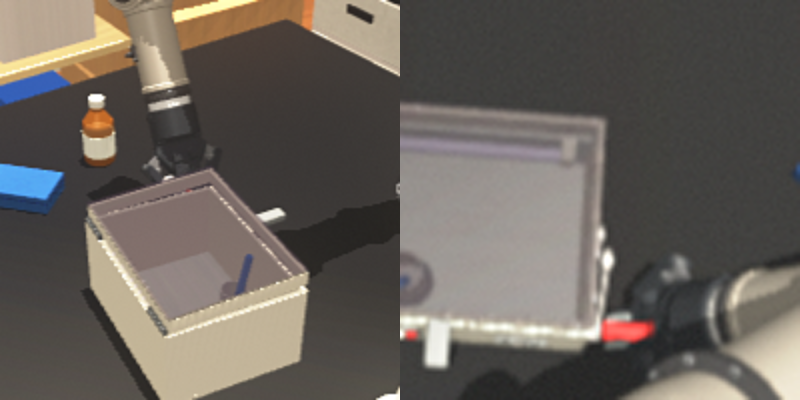

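Request:
apply_moves(
  moves="0.003 0.008 0.014 0 0 0 1; 0.003 0.008 0.013 0 0 0 1; 0.003 0.007 0.013 0 0 0 1; 0 0 0 0 0 0 1; 0 0 0 0 0 0 1",
)

```text
time: 28.95
ee_pos: [0.4591, -0.1401, 0.0194]
tcp_rot: [-0.258, 0.963, -0.08, 0.02]
ft_force: [-5.0, 2.2, -6.2]
opening: 0.0159
```

```bash
python3 arc.py -.22 -.25 2; python3 - <<'E'
from h import *
im,dd=snap('scene','s30')
a=cv2.resize(im[120:260,180:320],None,fx=4.2,fy=4.2,interpolation=cv2.INTER_CUBIC)
cv2.imwrite('pics/s30z.png',a[:,:,::-1])
E
```

```text
p [ 0.4591 -0.1401  0.0194] grasp box [-0.087  -0.1751  0.0671] foot ang -0.225 rad 0.0892 F box [-5.3  1.4 -6.2] op 0.0159 q [ 0.06  0.68  0.81  1.83 -0.9   1.37  1.11] roterr 0.22
0.002 0.004 0.008 0 0 0 1; 0.002 0.005 0.007 0 0 0 1
end [ 0.4596 -0.1402  0.0168]
```

View pics/s30z.png

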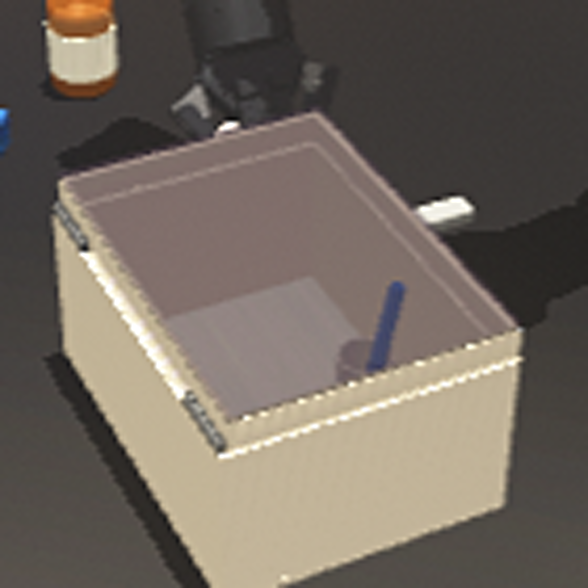

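Request:
apply_moves(
  moves="0.001 0.003 0.006 0 0 0 1; 0 0 0 0 0 0 -0.2; 0 0 0 0 0 0 -0.5; 0 0 0 0 0 0 -0.5; 0 0 0 0 0 0 -0.5; 0 0 -0.1 0 0 0 -0.5; 0 0 -0.2 0 0 0 -0.5; 0 0 -0.3 0 0 0 -0.5; 0 0 -0.3 0 0 0 -0.5; 0 0 -0.3 0 0 0 -0.5; 0 0 0 0 0 0 -0.5; 0 0 0 0 0 0 -0.5",
)

```text
time: 30.2
ee_pos: [0.4455, -0.2312, 0.1766]
tcp_rot: [-0.256, 0.963, -0.081, 0.022]
ft_force: [0.3, 0.9, 0.3]
opening: 0.0641
```

```bash
python3 - <<'E'
from h import *
print(manip.sense()['ft_force'],manip.sense()['opening'],Rt()[0])
im,dd=snap('scene','s31'); im2,d2=snap('top','t31')
a=np.hstack([cv2.resize(im[120:260,180:320],(400,400),interpolation=cv2.INTER_CUBIC),cv2.resize(im2[140:260,190:310],(400,400),interpolation=cv2.INTER_CUBIC)])
cv2.imwrite('pics/s31z.png',a[:,:,::-1])
i0,_=load('scene0'); print('lid diff', np.abs(im[150:260,195:300].astype(int)-i0[150:260,195:300]).mean())
T0,_=load('top0'); 
for n,(A,Bm,sl) in {'bottle top':(T0,im2,np.s_[210:240,370:410]),'beaker top':(T0,im2,np.s_[155:195,95:135]),'bottle scene':(i0,im,np.s_[105:145,185:212]),'slides scene':(i0,im,np.s_[140:168,125:185]),'beaker sc':(i0,im,np.s_[310:362,298:338])}.items():
    print(n,np.abs(A[sl].astype(int)-Bm[sl]).mean().round(1))
E
python3 knob.py t2 t31
```

```text
[0.26546727 0.92584987 0.29937108] 0.0641445371154209 [ 0.44545344 -0.23122843  0.17662883]
lid diff 2.6785858585858584
bottle top 66.1
beaker top 21.5
bottle scene 5.1
slides scene 1.5
beaker sc 1.3
t2 [290 226  17   8 110] [298.2 229.1]
foot angle from front -0.185 knob box [-0.0875 -0.1728  0.0707]
foot angle from front -0.078 knob box [-0.0887 -0.1718  0.0801]
depth [-0.0871 -0.1748  0.0711]
t31 [290 226  17   8 109] [298.2 229.1]
foot angle from front -0.193 knob box [-0.0873 -0.1732  0.0699]
foot angle from front -0.07 knob box [-0.0888 -0.1719  0.0808]
depth [-0.0869 -0.1749  0.0713]
```

View pics/s31z.png

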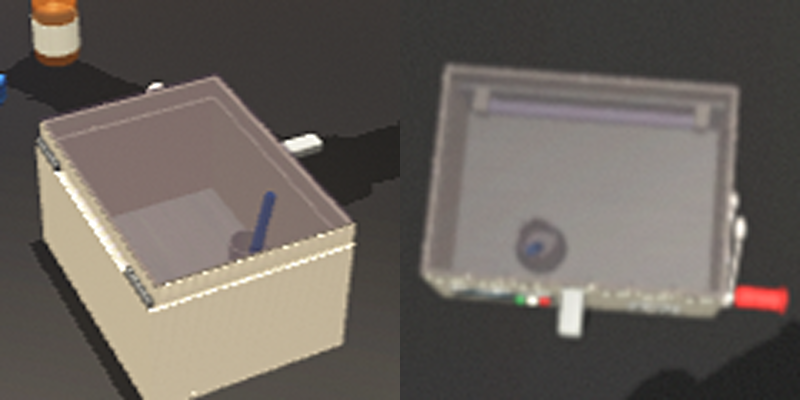

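```bash
python3 -c "
from h import *
print(ticket.finish_job()); print(manip.sense()['time'])"
```

```text
the job is handed in; nothing more can be done
None
the job is handed in; nothing more can be done
```

The needle is in the steel cup in the UV box, handle up, and the lid is shut with the stay folded. I handed the job in just after 30.2 s of robot time, and it reported no verdict.

**What I did**
- **Opening:** I raised the lid by its tab until the knee passed straight. After I let go, the stay held it, with the knob about 38 mm behind the foot against 39 nominal.
- **Needle:** I drew it from the rest along its own axis, lowered it into the cup with a slight lean, and released it. The picture showed it standing on its own with the lid still up.
- **Closing:** I gripped the red knob and drew the knee back through straight. I then followed the 89 mm arc down at about 0.4 rad/s or less, holding the knob the whole way, and backed off.

**Last checks**
- The knob sits on the same pixel as at the start, and the lid looks the same as at the start.
- The needle is visible in the cup through the lid, and the wrist force is under 1 N.
- The bottle, beaker and slide box look unmoved in the scene view. In the top view the arm hid the bottle. A plain picture difference there was also high at the beaker (21.5, against 1.3 in the scene view). I put that down to lighting without checking further.

**Disagreements and limits**
- The real fingertips were about 35 mm behind the reported TCP along the tool. My first grasp of the tab closed on nothing above it because of this, so I corrected by what the camera showed.
- The scene camera read about 3 mm too far towards +y compared with the top view and the grasps.
- I judged the needle's final lean only by eye. By the cup's size it can lean at most about 0.39 rad.

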